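# Tighten the cart wheel's spoke nipples by counted quarter turns

## Robot

A 6-joint arm with a two-finger parallel gripper is mounted at the origin on the work surface. World frame = base frame: x ahead of the robot, y to its left, z up, the work surface at z = 0. Lengths are in mm, angles in rad, forces in N, time in s.
With the tool pointing down it reaches from about 425 to 925 mm from the base axis. Payload 12.5 kg.
Tool frame: the origin (TCP) lies midway between the tips of the shut fingers; the grasp point (between the pads) lies 19 mm behind it (manip.hold_point_z is the distance from the TCP to the grasp point, in mm); z points along the fingers, y is the direction in which the jaws open and shut (so a half turn about z gives the same grasp; the last joint's range is limited). The gripper opens to 85 mm and grips with 20 to 120 N. Pads are 22 mm wide; open, the fingers measure 114 mm over their backs; the gripper's body (76 mm by 85 mm) begins 54 mm behind the grasp point. The pads swing forward as they close: fully open they stand 13 mm farther back than shut.
Start: joints at [0.995, 0.491, 1.559, -0, 1.092, -0.106], TCP at [282.929, 557.312, 231.327] pointing down, gripper open.
Joint ranges: [-3.1, 3.1], [-0.84, 2.19], [0.05, 2.79], [-1.13, 4.28], [0.06, 2.93], [-2.69, 2.69]. Speed limits (rad/s): [2.22, 2.22, 2.79, 3.14, 3.14, 3.14].

## Interface

Orientations are given as a 3x3 rotation matrix whose columns are the frame's x, y, z axes.
In Python, from station import telemetry, vision, manip gives the robot as it stands.
- The arm moves only by the tool move_arm, never from a script. Its argument "deltas" is a list of rows, each a list of 3 entries, a list of its own where there are three numbers: the shift along the tool's x, y, z in units of 40 mm (1.0 is 40 mm), then the turn, a rotation vector about the tool's x, y, z in units of 6 degrees (1.0 is 6 degrees), then the finger opening in mm, from 0 to 85.4. In form: [[[x, y, z], [rx, ry, rz], fingers], ...]. A call has 1 to 10 rows; each row is the pose to reach, as a shift and turn from the pose commanded when the call began, along the tool's axes at that moment; what a row does not reach only later rows make up. A row lasts 1/12 s, in which the tool goes at most 41.7 mm and 7.16 degrees, less where a joint would pass 70% of its speed; a pose out of reach is approached as far as the arm can. A call with a gripper value outside its range is refused whole. The fingers move at their own pace and stop on an object; the grip force is fixed at half the most. Time passes only in rows, so rows that repeat a pose let the fingers close. It gives the time, the measured TCP pose, the force and the opening at its end, in the units of the state.
- telemetry.state(): the state, without advancing time (a new reading comes with each control period).
- vision.capture(name): name is "scene" or "top" or "wrist"; returns the picture (480x640x3 uint8, red, green, blue); there is no depth.
- vision.calibration(name): a dict with "camera_matrix" (3x3 intrinsics, pixels), "camera_from_world" (4x4, takes a point from world to camera coordinates); the wrist camera has in their place "mount" (4x4, takes a point from camera to tool coordinates, whose origin is the TCP and whose axes are the flange's). Camera axes: x right, y up, looking along -z (the intrinsics and any distortion apply to the point x, -y, -z); pixel columns grow to the right and rows downward; lengths in mm; the calibration is good to about 2 mm. A picture is of the moment at which its call begins: read the wrist's pose just before it. calibration takes no time and is no camera call.
- manip.sign_off(): hands the job in, once; it reports no verdict.
Trained networks look in the newest picture that a camera, given by its name, has taken for a name from the list of things; names that differ only in an ending like _2 or _b are one class to them, and where a whole thing is asked for, a point or a joint stands for the part that bears it (a point fixed in the world has none). Each returns a list of dicts, best first, with "score" (0 to 1); they miss things now and then, are a little off and sometimes report something else, mostly with a low value. They report only what shows in the picture. A call takes as long as a camera call.
- vision.look_for(label, camera): "position" ([x, y, z] in mm, in world coordinates, good to about 4 mm: the middle of the surface that is visible of it).
- vision.silhouettes(label, camera): "mask" (480x640 bool, what is visible of it).
- vision.mark_of(label, camera): "position" ([x, y, z] in mm, in world coordinates, good to about 4 mm: a listed point, or the origin of a listed thing).
The state is a dict: "clock": time; "q": joint angles; "joint_vel": joint speeds; "effort": joint torques, N m; "tool_pos": TCP position; "orientation": TCP orientation; "force": force on the tool from outside, world axes, zero at the start; "ft_torque": the same for the moment, N m; "grip_width": opening from 0.0 (shut) to 1.0 (fully open).
Only numpy, scipy, OpenCV 4.12 (cv2) and the standard library are available. Lean on these libraries where they do the work, as an engineer would, in place of code of your own. Each camera call takes 0.05 s, during which the arm holds its last target.

## Task

With the wooden-handled blade key from the rack, tighten the cart wheel's slotted spoke nipples in order, going clockwise (seen from above) round the rim from the valve stem: the first by one quarter turn clockwise, then the second by two quarter turns clockwise, and leave the third as it is. Feel for the slots with light pressure, never driving a nipple hard down against its spring stop, touch the wheel with nothing but the key, and leave everything else undisturbed. Finally hang the key back upright in its rack as it was.

Things in the scene. Friction and masses are not known exactly. Their poses are not given: they have to be found in the camera images.
- wheel: spoked aluminium cart wheel, 204 mm across, fixed flat in a low stand. Origin: wheel centre on the counter, z up. Rim: flat ring 34 mm wide, its top face 45 mm above the counter; hub 44 mm across, 58 mm high. Three castellated steel nipples stand upright on an 85 mm radius at -60 deg (first), 180 deg (second), +60 deg (third) about z from the valve at +x: clockwise order seen from above
- valve (a point): foot of the thin valve stem (10 mm across, 30 mm tall) on the rim's top face, 85 mm from the wheel centre along the wheel's +x. Counting clockwise from above starts here
- nut1_axis (a point): on the upright turning axis of the first nipple, at the height of the rim's top face. Fixed to the wheel. A nipple is 35 mm across; four square castles on top (25 mm square outside) leave two crossing slots 8 mm wide, 10 mm deep, open above and at the ends. The castle tops stand 32 to 46 mm above this point, each time different; their height and the slots' direction are not given
- nut2_axis (a point): the same for the second nipple, opposite the valve. Every nipple is sprung: its crown yields straight down by up to 8 mm, from 2.4 N at first to 12 N, and is then at a solid stop. More than 40 N between key and wheel is too hard. A blade pressed on lightly (3 to 10 N) slides round on the castles until it drops into a slot, which it fits with 1.5 mm on either side
- nut3_axis (a point): the same for the third nipple, the last one clockwise from the valve: to be left alone
- nut1 (a joint): first nipple's turn in rad, clockwise from above positive, 0 at the start of every episode (a quarter turn is 1.571). It stiffly resists (about 0.08 N m) and stays where it is left. It tells how far the nipple has been turned, NOT where its slots point
- nut2 (a joint): second nipple's turn in rad, clockwise from above positive, 0 at the start of every episode (a quarter turn is 1.571). It stiffly resists (about 0.08 N m) and stays where it is left. It tells how far the nipple has been turned, NOT where its slots point
- nut3 (a joint): third nipple's turn in rad, clockwise from above positive, 0 at the start of every episode (a quarter turn is 1.571). It stiffly resists (about 0.08 N m) and stays where it is left. It tells how far the nipple has been turned, NOT where its slots point
- key_grip (a point): centre of the loose key's wooden handle, a block 36 mm along the key's x, 26 mm along its y (grip across y), 45 mm tall. The key is 160 g and 100 mm tall, upright; from below: flat steel blade 30 mm long (along x), 5 mm thick, 12 mm tall; 12 mm round shaft up to 50 mm; square collar 40 mm wide, 5 mm thick; handle from 55 to 100 mm. Axes are the key's, z up
- key_tip (a point): middle of the lower edge of the key's blade, 77.5 mm below key_grip. Axes are the key's: x along the blade, z up
- rack_seat (a point): where key_tip is while the key hangs in its fixed rack, 6 mm above the counter. Rack: two upright aluminium rails along its x, 70 mm long, 12 mm thick, 18 mm apart, tops 50 mm above this point. Shaft and blade hang in the gap, blade along it (either way round); the collar lies on both rails. Axes are the rack's

How it is judged (in metres and radians):
On the way, in this order (a step that is already met when the one before it is completed fails the run):
1. the first nipple is turned one quarter turn, the others not yet (value of joint nut1 between 1.27 and 1.87 rad and value of joint nut2 between -0.3 and 0.3 rad and value of joint nut3 between -0.3 and 0.3 rad), for 0.2 s.
2. the second nipple is turned two quarter turns (value of joint nut1 between 1.27 and 1.87 rad and value of joint nut2 between 2.84 and 3.44 rad and value of joint nut3 between -0.3 and 0.3 rad), for 0.2 s.
At the end, for the whole second after the job is handed in: First nipple turned 1.571 rad and second 3.142 rad clockwise from the start, third not turned, each within 0.3 rad; the key at rest and released in the rack, upright within 0.1 rad, its blade's lower edge within 20 mm sideways and 4 mm in height of rack_seat (all of step 2 and horizontal distance between key_tip and rack_seat below 0.02 m and z of key_tip in the frame of rack_seat between -0.004 and 0.004 m and angle between key_tip's own z axis and vertical below 0.1 rad and linear speed of key below 0.02 m/s); the robot touches nothing.
It fails at once if the key bears on the wheel or a nipple with more than 40 N (contact force between key and wheel above 40 N or contact force between key and stud1 above 40 N or contact force between key and stud2 above 40 N or contact force between key and stud3 above 40 N).
It fails at once if the robot itself touches the wheel or a nipple (contact force between any of the arm, the fingers and wheel above 2 N or contact force between any of the arm, the fingers and stud1 above 2 N or contact force between any of the arm, the fingers and stud2 above 2 N or contact force between any of the arm, the fingers and stud3 above 2 N).
It fails at once if a nipple is slackened, overtightened or turned out of turn by more than 0.3 rad (value of joint any of nut1, nut2, nut3 below -0.3 rad or value of joint nut1 above 1.87 rad or value of joint nut2 above 3.44 rad or value of joint nut3 above 0.3 rad or (value of joint nut2 above 0.3 rad and value of joint nut1 below 1.27 rad)).
It fails at once if a bystander is moved by more than 15 mm (distance of any of buckle1, buckle2, bin, fan from where it was at the start of the episode above 0.015 m).
It also fails if it takes over 72 s, if anything falls off the work surface, if the arm or the gripper's body presses on something with over 40 N, if the wrist force passes 120 N, or if a joint passes its speed limit or range.

## Working session

There is one attempt and no reset: what is moved stays moved. The work goes in short steps, Python scripts to look and compute and a tool call to move; the robot and the scene stay as the last step left them, time stands still between calls to the robot, and variables do not carry over. Pictures are saved under pics/ and viewed, and the job is handed in when it is done.

Besides the shell and the picture viewer there is one more tool, called after "Emit:" by a JSON object that holds its "method" and its "body". move_arm: Moves the arm, as the interface text tells. Its arguments: {"type":"object","properties":{"deltas":{"type":"array","items":{"type":"array"}}},"required":["deltas"]}

```bash
mkdir -p pics; ls; cat > h.py <<'E'
import numpy as np, cv2
from station import telemetry, vision, manip
def save(cam,name):
    im=vision.capture(cam); cv2.imwrite(f'pics/{name}.png',cv2.cvtColor(np.asarray(im),cv2.COLOR_RGB2BGR)); return np.asarray(im)
E
python3 - <<'E'
from h import *
np.set_printoptions(precision=3,suppress=True)
s=telemetry.state(); print(s)
for c in ['scene','top','wrist']:
    print(c,vision.calibration(c))
save('scene','s0'); save('top','t0')
print(manip.hold_point_z)
for l in ['wheel','valve','nut1_axis','nut2_axis','nut3_axis','key_grip','key_tip','rack_seat']:
    for c in ['top','scene']:
        print(l,c,[(round(d['score'],2),np.round(d['position'],1).tolist()) for d in vision.mark_of(l,c)[:3]])
print(telemetry.state()['clock'])
E
```

```text
pics
{'clock': 0.0, 'q': array([ 0.995,  0.492,  1.559,  0.   ,  1.092, -0.106]), 'joint_vel': array([-0.   , -0.   ,  0.001,  0.001,  0.001, -0.001]), 'effort': array([ -0.001, -61.844, -26.159,  -0.   ,   0.004,  -0.   ]), 'tool_pos': array([282.789, 557.101, 230.695]), 'orientation': array([[-0.892,  0.453, -0.001],
       [ 0.453,  0.892, -0.001],
       [ 0.   , -0.001, -1.   ]]), 'force': array([ 0.217,  1.053, -0.461]), 'ft_torque': array([-0.004,  0.015, -0.004]), 'grip_width': 0.9978287214079078}
scene {'camera_matrix': array([[486.202,   0.   , 316.948],
       [  0.   , 486.202, 243.453],
       [  0.   ,   0.   ,   1.   ]]), 'camera_from_world': array([[   -0.121,     0.993,     0.001,    63.07 ],
       [   -0.777,    -0.095,     0.622,   391.914],
       [    0.617,     0.075,     0.783, -1091.077],
       [    0.   ,     0.   ,     0.   ,     1.   ]])}
top {'camera_matrix': array([[443.007,   0.   , 333.454],
       [  0.   , 443.007, 235.806],
       [  0.   ,   0.   ,   1.   ]]), 'camera_from_world': array([[  -0.021,   -0.999,   -0.032,   33.764],
       [   0.99 , 
[... 510 characters left out ...]
559.2, -88.6, 0.3])]
wheel scene [(0.57, [557.7, -88.1, -1.1]), (0.26, [643.3, -83.7, 44.7])]
valve top [(0.56, [599.5, -158.9, 47.0])]
valve scene [(0.59, [605.9, -154.0, 50.2])]
nut1_axis top [(0.79, [520.7, -166.2, 54.5])]
nut1_axis scene [(0.85, [522.4, -168.3, 49.7])]
nut2_axis top [(0.89, [500.8, -18.7, 47.3])]
nut2_axis scene [(0.65, [506.4, -22.0, 44.8])]
nut3_axis top [(0.59, [643.4, -80.6, 47.2])]
nut3_axis scene [(0.68, [641.7, -80.3, 44.7])]
key_grip top [(0.96, [536.7, 196.5, 89.0])]
key_grip scene [(0.83, [533.8, 196.4, 80.5])]
key_tip top [(0.86, [538.4, 199.8, 6.2])]
key_tip scene []
rack_seat top [(0.65, [541.4, 198.4, 3.9])]
rack_seat scene [(0.74, [542.5, 205.8, 5.0])]
0.9
```

View pics/s0.png

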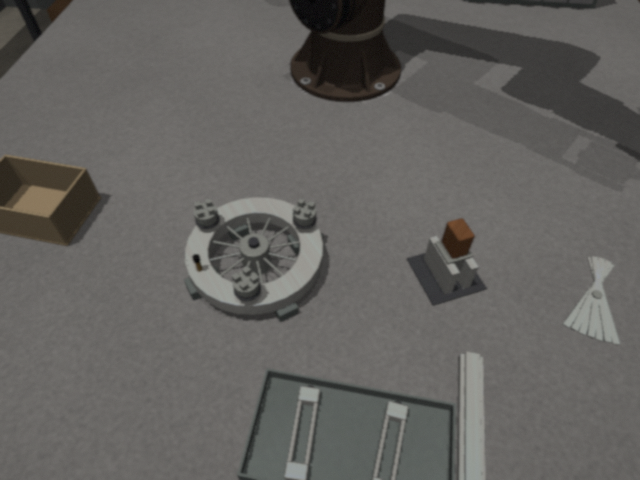

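View pics/t0.png

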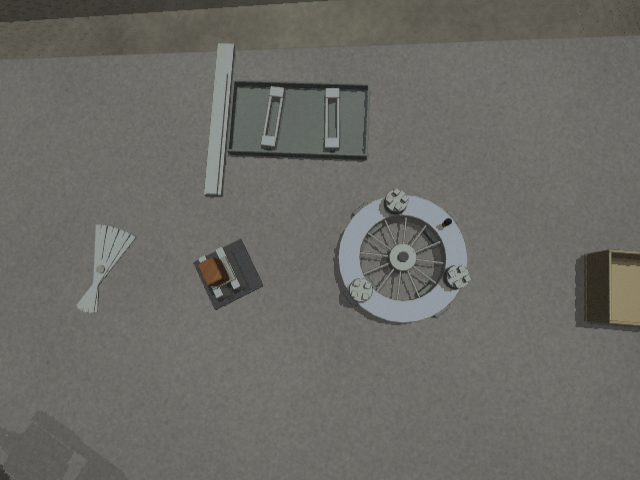

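```bash
python3 - <<'E'
import cv2
t=cv2.imread('pics/t0.png'); 
a=cv2.resize(t[230:320,180:280],None,fx=6,fy=6,interpolation=cv2.INTER_CUBIC)
cv2.imwrite('pics/t0r.png',a)
a=cv2.resize(t[180:330,330:480],None,fx=4,fy=4,interpolation=cv2.INTER_CUBIC)
cv2.imwrite('pics/t0w.png',a)
E
```

```text
(no output)
```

View pics/t0r.png

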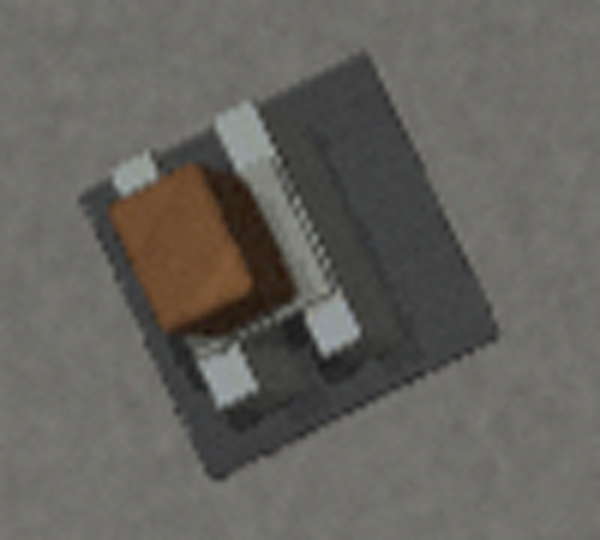

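View pics/t0w.png

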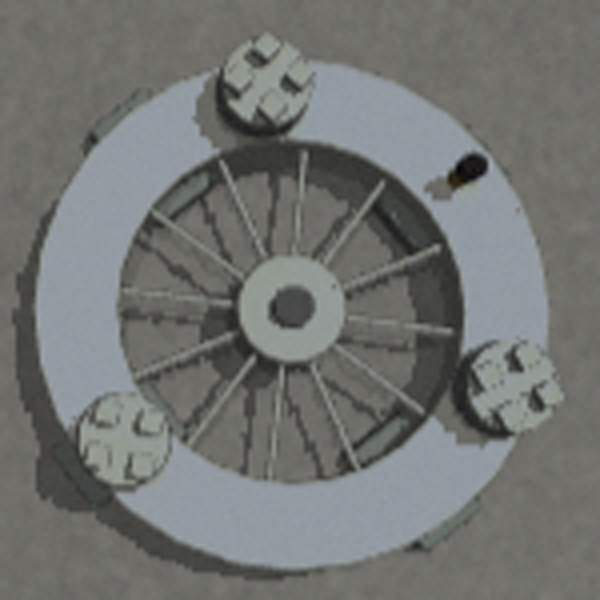

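```bash
cat >> h.py <<'E'
np.set_printoptions(precision=3,suppress=True)
def cam_pose(cam,s=None):
    c=vision.calibration(cam); K=np.array(c['camera_matrix'])
    if cam=='wrist':
        s=s or telemetry.state()
        T=np.eye(4); T[:3,:3]=s['orientation']; T[:3,3]=s['tool_pos']
        M=T@np.array(c['mount'])
    else: M=np.linalg.inv(np.array(c['camera_from_world']))
    return K,M
def bp(cam,uv,z,s=None):
    "pixel -> world point on plane z"
    K,M=cam_pose(cam,s); x=np.linalg.solve(K,[uv[0],uv[1],1.]); d=M[:3,:3]@np.array([x[0],-x[1],-1.])
    o=M[:3,3]; return o+d*(z-o[2])/d[2]
def proj(cam,p,s=None):
    K,M=cam_pose(cam,s); q=np.linalg.inv(M)@np.append(p,1.); v=K@np.array([q[0],-q[1],-q[2]]); return v[:2]/v[2]
def Rdown(yaw):
    "tool x at world angle yaw, z down"
    c,s=np.cos(yaw),np.sin(yaw); return np.array([[c,s,0],[s,-c,0],[0,0,-1.]])
def plan(pos,yaw=None,s=None,p0=None,R0=None):
    "shift (40mm units) and turn (6deg units) in tool axes from present"
    from scipy.spatial.transform import Rotation as Ro
    s=s or telemetry.state(); R0=np.array(s['orientation']) if R0 is None else R0; p0=np.array(s['tool_pos']) if p0 is None else p0
    d=R0.T@(np.array(pos)-p0)/40
    r=np.zeros(3) if yaw is None else np.degrees(Ro.from_matrix(R0.T@Rdown(yaw)).as_rotvec())/6
    return d,r
E
python3 - <<'E'
from h import *
for a,b in [((220.8,251.7),(235.5,284.2)),((202.5,258.7),(218.3,292.5))]:
    A=bp('top',a,56);B=bp('top',b,56); d=B-A; print(A,B,(A+B)/2,np.degrees(np.arctan2(d[1],d[0])),np.linalg.norm(d))
# nuts castle (crop) estimates
def c(p): return (330+p[0]/4,180+p[1]/4)
for n,cs in {'n3':[(267,47),(296,75),(273,105),(238,80)],'n1':[(520,357),(545,385),(512,413),(487,375)],'n2':[(111,415),(151,418),(143,462),(101,458)]}.items():
    P=np.array([bp('top',c(p),85) for p in cs]); print(n,P.mean(0),[np.degrees(np.arctan2(*(P[(i+1)%4]-P[i])[1::-1]))%90 for i in range(4)])
s=telemetry.state(); y=np.arctan2(s['orientation'][1,0],s['orientation'][0,0]); print(np.degrees(y), s['q'])
E
```

```text
[570.324 197.856  56.   ] [518.708 173.943  56.   ] [544.516 185.9    56.   ] -155.14217250894745 56.88594322242727
[559.937 226.812  56.   ] [506.438 200.826  56.   ] [533.188 213.819  56.   ] -154.09259631498418 59.4761918352275
n3 [640.567 -79.488  85.   ] [np.float64(43.1495530384704), np.float64(51.061403156118274), np.float64(51.91143301063473), np.float64(47.41852082773371)]
n1 [ 522.679 -165.591   85.   ] [np.float64(38.93364203044672), np.float64(38.20268694778656), np.float64(30.388592759236953), np.float64(26.951367349149244)]
n2 [505.438 -21.476  85.   ] [np.float64(84.43309917648587), np.float64(77.82020164409474), np.float64(83.34818324744533), np.float64(75.20252370341632)]
153.0814306347688 [ 0.995  0.491  1.559  0.     1.092 -0.106]
```

```bash
python3 - <<'E'
from h import *
print(plan([539,200,200],np.radians(205.5),p0=np.array([282.9,557.3,231.3])))
E
```

```text
(array([-9.753, -5.066,  0.782]), array([ 0.001,  0.   , -8.736]))
```

Emit:
{"method": "move_arm", "body": {"deltas": [[[-0.9,-0.45,0.0],[0,0,-0.8],85],[[-1.8,-0.9,0.0],[0,0,-1.6],85],[[-2.7,-1.4,0.1],[0,0,-2.5],85],[[-3.6,-1.9,0.2],[0,0,-3.4],85],[[-4.5,-2.35,0.3],[0,0,-4.2],85],[[-5.4,-2.8,0.4],[0,0,-5.0],85],[[-6.3,-3.3,0.5],[0,0,-5.8],85],[[-7.2,-3.75,0.6],[0,0,-6.6],85],[[-8.1,-4.2,0.7],[0,0,-7.4],85],[[-9.0,-4.68,0.78],[0,0,-8.1],85]]}}

```text
clock: 1.73
tool_pos: [520.1, 225.7, 200.0]
orientation: [[-0.928, -0.373, 0.0], [-0.373, 0.928, 0.0], [-0.0, 0.0, -1.0]]
force: [0.7, 0.3, -0.8]
grip_width: 0.992
```

Emit:
{"method": "move_arm", "body": {"deltas": [[[-0.75,-0.39,0],[0,0,-0.64],85],[[-0.75,-0.39,0],[0,0,-0.64],85],[[-0.75,-0.39,0],[0,0,-0.64],85],[[-0.75,-0.39,0],[0,0,-0.64],85]]}}

```text
clock: 2.07
tool_pos: [552.4, 224.0, 199.9]
orientation: [[-0.903, -0.43, -0.001], [-0.43, 0.903, -0.0], [0.001, 0.0, -1.0]]
force: [-1.0, 0.5, -1.0]
grip_width: 0.996
```

```bash
python3 - <<'E'
from h import *
s=telemetry.state(); print(s['clock'],s['tool_pos'],s['orientation'],s['q'],s['force'])
save('wrist','w1')
for l in ['key_grip','key_tip','rack_seat']:
    print(l,[(round(d['score'],2),np.round(d['position'],1).tolist()) for d in vision.mark_of(l,'wrist')[:3]])
E
```

```text
2.0667 [552.355 224.043 199.861] [[-0.903 -0.43  -0.001]
 [-0.43   0.903 -0.   ]
 [ 0.001  0.    -1.   ]] [ 0.274  0.483  1.668  0.     0.991 -1.741] [-1.042  0.48  -1.006]
key_grip [(0.61, [540.8, 200.3, 84.6])]
key_tip []
rack_seat []
```

View pics/w1.png

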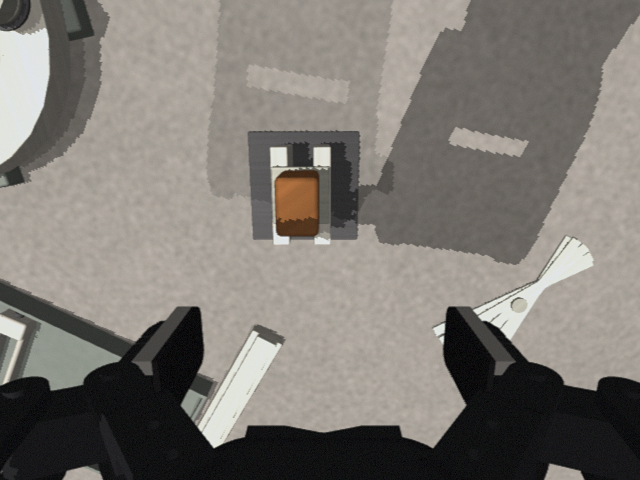

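```bash
python3 - <<'E'
from h import *
im=cv2.imread('pics/w1.png'); cv2.imwrite('pics/w1c.png',cv2.resize(im[120:260,230:370],None,fx=4,fy=4,interpolation=cv2.INTER_CUBIC))
E
```

```text
(no output)
```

View pics/w1c.png

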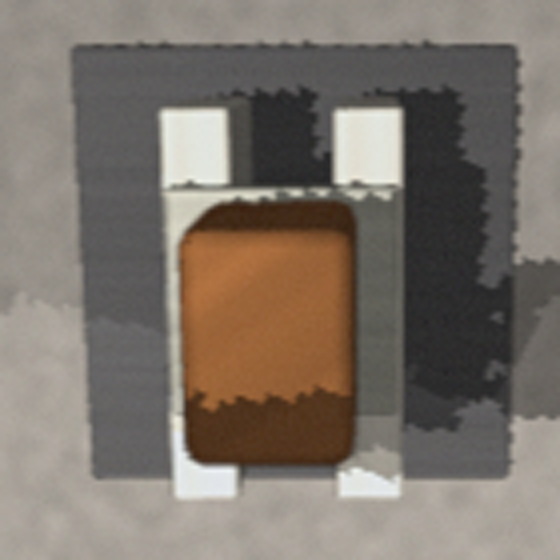

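```bash
python3 - <<'E'
from h import *
f=lambda p:(230+(p[0])/4-0.4,120+p[1]/4-0.4)
H=np.array([bp('wrist',f(p),106) for p in [(181,230),(356,230),(355,465),(187,465)]])
R=np.array([bp('wrist',f(p),56) for p in [(158,108),(402,108),(401,497),(176,497)]])
for X in (H,R):
    print(X, X.mean(0)); 
    for i in range(4):
        d=X[(i+1)%4]-X[i]; print(np.linalg.norm(d),np.degrees(np.arctan2(d[1],d[0])))
E
```

```text
[[527.223 182.627 106.   ]
 [516.288 205.451 106.   ]
 [548.075 220.4   106.   ]
 [558.992 197.61  106.   ]] [537.645 201.522 106.   ]
25.308364835381717 115.59962679847992
35.12656990740654 25.187212521874457
25.269841919312846 -64.40257640317026
35.125342058879525 -154.74996263518165
[[517.524 167.827  56.   ]
 [499.423 205.606  56.   ]
 [561.954 235.723  56.   ]
 [579.758 198.56   56.   ]] [539.665 201.929  56.   ]
41.8918714604984 115.60070494025203
69.40636804372856 25.71632537679953
41.20690695154593 -64.40289015092729
69.40854463940266 -153.71823363285887
```

```bash
python3 - <<'E'
from h import *
print(plan([538.3,201.5,66],np.radians(205.4)))
E
```

```text
(array([ 0.562, -0.374,  3.359]), array([0.001, 0.002, 0.029]))
```

Emit:
{"method": "move_arm", "body": {"deltas": [[[0.56,-0.374,0.3],[0,0,0],85],[[0.56,-0.374,1.0],[0,0,0],85],[[0.56,-0.374,1.7],[0,0,0],85],[[0.56,-0.374,2.3],[0,0,0],85],[[0.56,-0.374,2.8],[0,0,0],85],[[0.56,-0.374,3.2],[0,0,0],85],[[0.56,-0.374,3.35],[0,0,0],70],[[0.56,-0.374,3.35],[0,0,0],60],[[0.56,-0.374,3.35],[0,0,0],50]]}}

```text
clock: 3.02
tool_pos: [539.1, 201.2, 66.7]
orientation: [[-0.902, -0.431, 0.001], [-0.431, 0.902, 0.0], [-0.001, -0.0, -1.0]]
force: [-0.3, 0.1, 0.1]
grip_width: 0.601
```

```bash
python3 - <<'E'
from h import *
s=telemetry.state(); print(s['clock'],s['tool_pos'],s['orientation'],s['q'],s['force'],s['grip_width'])
save('wrist','w2')
E
```

```text
3.0167 [539.137 201.249  66.712] [[-0.902 -0.431  0.001]
 [-0.431  0.902  0.   ]
 [-0.001 -0.    -1.   ]] [ 0.242  0.634  1.831  0.     0.676 -1.774] [-0.327  0.065  0.103] 0.6010093314945723
```

View pics/w2.png

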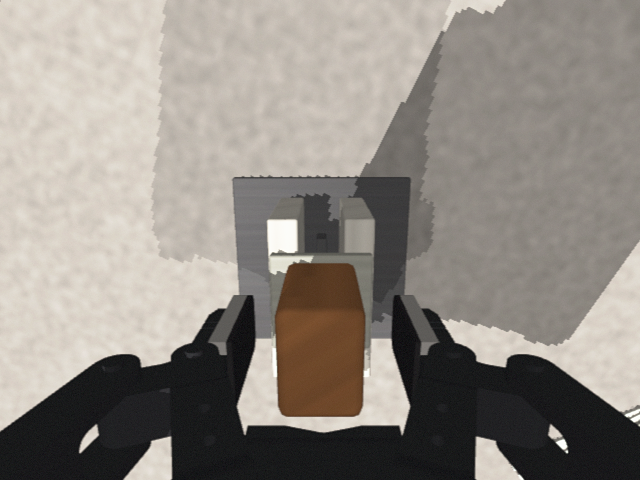

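Emit:
{"method": "move_arm", "body": {"deltas": [[[0,0,0],[0,0,0],35],[[0,0,0],[0,0,0],18],[[0,0,0],[0,0,0],10],[[0,0,0],[0,0,0],10],[[0,0,0],[0,0,0],10],[[0,0,0],[0,0,0],10]]}}

```text
clock: 3.57
tool_pos: [539.5, 201.1, 67.2]
orientation: [[-0.902, -0.431, 0.002], [-0.431, 0.902, 0.001], [-0.002, -0.0, -1.0]]
force: [-1.5, 0.8, 6.1]
grip_width: 0.299
```

Emit:
{"method": "move_arm", "body": {"deltas": [[[0,0,-0.2],[0,0,0],10],[[0,0,-0.7],[0,0,0],10],[[0,0,-1.3],[0,0,0],10],[[0,0,-2.0],[0,0,0],10],[[0,0,-2.7],[0,0,0],10],[[0,0,-3.3],[0,0,0],10],[[0,0,-3.6],[0,0,0],10],[[0,0,-3.75],[0,0,0],10],[[0,0,-3.75],[0,0,0],10]]}}

```text
clock: 4.32
tool_pos: [539.2, 200.9, 217.7]
orientation: [[-0.902, -0.431, 0.002], [-0.431, 0.902, 0.001], [-0.002, -0.0, -1.0]]
force: [1.0, 0.3, -1.5]
grip_width: 0.302
```

```bash
python3 - <<'E'
from h import *
s=telemetry.state(); print(s['clock'],s['tool_pos'],s['orientation'],s['q'],s['force'],s['grip_width'])
save('wrist','w3')
for l in ['key_tip','key_grip']:
    print(l,[(round(d['score'],2),np.round(d['position'],1).tolist()) for d in vision.mark_of(l,'wrist')[:3]])
E
```

```text
4.3167 [539.227 200.911 217.679] [[-0.902 -0.431  0.002]
 [-0.431  0.902  0.001]
 [-0.002 -0.    -1.   ]] [ 0.242  0.434  1.701  0.     1.004 -1.774] [ 0.95   0.327 -1.527] 0.3016487835806276
key_tip [(0.63, [541.6, 200.4, 158.7])]
key_grip []
```

View pics/w3.png

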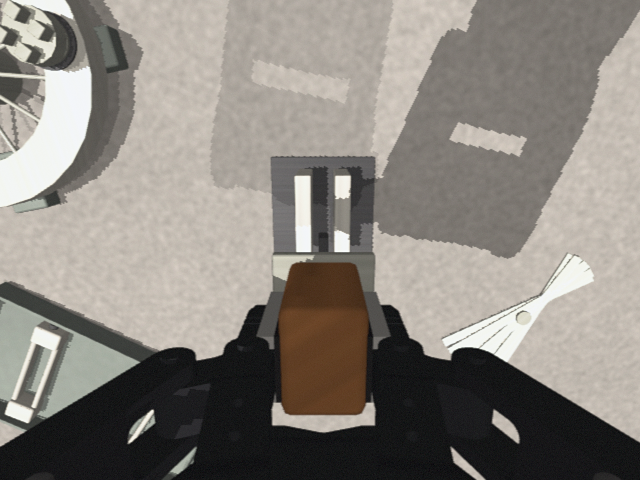

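```bash
python3 - <<'E'
from h import *
im=cv2.imread('pics/w3.png'); cv2.imwrite('pics/w3c.png',cv2.resize(im[220:430,250:400],None,fx=3.5,fy=3.5,interpolation=cv2.INTER_CUBIC))
s=dict(orientation=np.eye(3),tool_pos=np.zeros(3))
for p in [(15,-2.5,61),(15,2.5,61),(15,-2.5,49),(18,-13,-39),(18,13,-39),(-18,-13,-39),(-18,13,-39),(20,-20,11),(20,20,11)]:
    print(p,proj('wrist',np.array(p,float),s))
E
```

```text
(15, -2.5, 61) [316.897 234.349]
(15, 2.5, 61) [326.577 234.353]
(15, -2.5, 49) [316.543 240.481]
(18, -13, -39) [273.905 313.615]
(18, 13, -39) [367.442 313.647]
(-18, -13, -39) [277.72 422.95]
(-18, 13, -39) [363.894 422.972]
(20, -20, 11) [270.715 253.648]
(20, 20, 11) [372.001 253.687]
```

View pics/w3c.png

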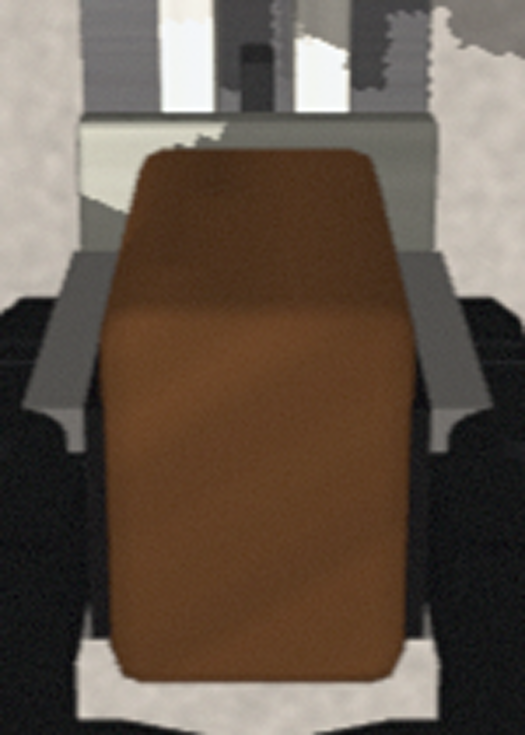

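```bash
python3 - <<'E'
from h import *
print(plan([546.7,-203.8,205],np.radians(124)))
print(plan([546.7,-203.8,205],np.radians(160)))
E
```

```text
(array([ 4.174, -9.213,  0.257]), array([-0.008, -0.015, 13.587]))
(array([ 4.174, -9.213,  0.257]), array([-0.002, -0.015,  7.587]))
```

Emit:
{"method": "move_arm", "body": {"deltas": [[[0.3,-0.6,0.0],[0,0,0.8],10],[[0.65,-1.5,0.03],[0,0,1.8],10],[[1.05,-2.4,0.06],[0,0,2.9],10],[[1.45,-3.3,0.09],[0,0,4.0],10],[[1.85,-4.2,0.12],[0,0,5.1],10],[[2.25,-5.1,0.15],[0,0,6.2],10],[[2.65,-6.0,0.18],[0,0,7.3],10],[[3.05,-6.9,0.2],[0,0,8.4],10],[[3.45,-7.7,0.22],[0,0,9.5],10],[[3.8,-8.4,0.24],[0,0,10.6],10]]}}

```text
clock: 5.3
tool_pos: [546.0, -170.2, 205.1]
orientation: [[-0.783, 0.622, -0.002], [0.622, 0.783, 0.001], [0.002, -0.001, -1.0]]
force: [0.7, -0.4, -2.4]
grip_width: 0.295
```

```bash
python3 - <<'E'
from h import *
s=telemetry.state(); print(s['clock'],s['tool_pos'],s['orientation'],s['q'])
print(plan([546.7,-203.8,165],np.radians(124)))
E
```

```text
5.3 [ 545.998 -170.154  205.143] [[-0.783  0.622 -0.002]
 [ 0.622  0.783  0.001]
 [ 0.002 -0.001 -1.   ]] [-0.418  0.445  1.721 -0.     0.978 -1.317]
(array([-0.539, -0.647,  1.003]), array([-0.008, -0.018,  2.924]))
```

Emit:
{"method": "move_arm", "body": {"deltas": [[[-0.2,-0.2,0.1],[0,0,1.0],10],[[-0.5,-0.6,0.5],[0,0,2.0],10],[[-0.54,-0.65,0.9],[0,0,2.9],10],[[-0.54,-0.65,1.0],[0,0,2.9],10],[[-0.54,-0.65,1.0],[0,0,2.9],10]]}}

```text
clock: 5.72
tool_pos: [546.8, -201.3, 164.5]
orientation: [[-0.569, 0.823, -0.004], [0.823, 0.569, 0.002], [0.004, -0.002, -1.0]]
force: [0.1, 0.1, -1.3]
grip_width: 0.298
```

```bash
python3 - <<'E'
from h import *
s=telemetry.state(); print(s['clock'],s['tool_pos'],s['orientation'],s['q'],s['force'])
save('wrist','w4')
for l in ['nut1_axis','key_tip']:
    print(l,[(round(d['score'],2),np.round(d['position'],1).tolist()) for d in vision.mark_of(l,'wrist')[:3]])
im=cv2.imread('pics/w4.png'); cv2.imwrite('pics/w4c.png',cv2.resize(im[90:270,230:430],None,fx=4,fy=4,interpolation=cv2.INTER_CUBIC)[:600])
E
```

```text
5.7167 [ 546.766 -201.293  164.467] [[-0.569  0.823 -0.004]
 [ 0.823  0.569  0.002]
 [ 0.004 -0.002 -1.   ]] [-0.466  0.508  1.736  0.     0.902 -1.071] [ 0.056  0.097 -1.309]
nut1_axis []
key_tip [(0.89, [549.5, -201.3, 100.0]), (0.17, [556.3, -90.6, 1.5])]
```

View pics/w4.png

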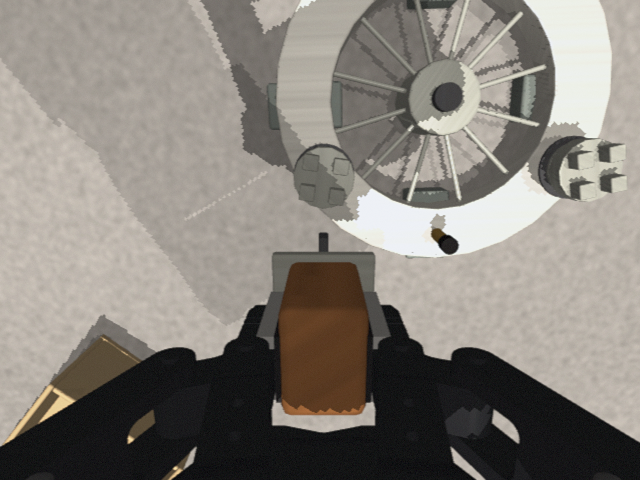

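View pics/w4c.png

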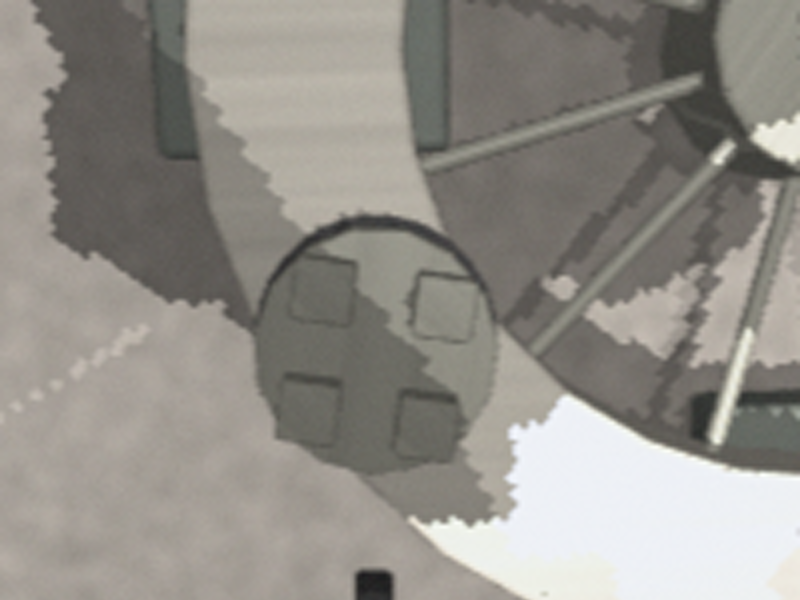

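```bash
cat >> h.py <<'E'
def cast(crop,off,sc,zs,cam='wrist',s=None):
    "four outer castle corners (TL,TR,BR,BL in crop px): centre, side lengths and slot direction"
    for z in zs:
        P=np.array([bp(cam,(off[0]+p[0]/sc-.4,off[1]+p[1]/sc-.4),z,s) for p in crop])
        a=[];L=[]
        for i in range(4):
            d=P[(i+1)%4]-P[i]; L.append(np.linalg.norm(d)); a.append(np.degrees(np.arctan2(d[1],d[0]))%90)
        print(z,P.mean(0),np.round(L,1),np.round(a,1))
E
python3 - <<'E'
from h import *
cast([(300,257),(478,280),(455,462),(274,438)],(230,90),4,[77,84,91])
s=telemetry.state();print(np.degrees(np.arctan2(s['orientation'][1,0],s['orientation'][0,0])))
t=dict(orientation=np.eye(3),tool_pos=np.zeros(3))
for z in [55,58,61]: print(z,bp('wrist',(230+373/4-.4,90+571/4-.4),0) if 0 else None)
R=s['orientation'];
# blade end in current image, world by assuming tool z=61
for p in [(357,571),(391,571)]:
    w=bp('wrist',(230+p[0]/4-.4,90+p[1]/4-.4),s['tool_pos'][2]-61); print(R.T@(w-s['tool_pos']))
E
```

```text
77 [ 525.657 -166.946   77.   ] [25.1 26.  26.3 25.8] [27.5 28.4 27.1 25.7]
84 [ 525.17  -166.258   84.   ] [24.4 25.2 25.6 25.1] [27.5 28.4 27.1 25.7]
91 [ 524.682 -165.57    91.   ] [23.6 24.4 24.8 24.3] [27.5 28.4 27.1 25.7]
124.70456051838623
55 None
58 None
61 None
[17.226 -1.437 60.996]
[17.229  2.947 60.997]
```

```bash
cat >> h.py <<'E'
KO=np.array([2.0,0.75,0.])
def keyplan(nut,yaw_deg,z,s=None):
    "plan so the key axis stands over nut (x,y), TCP at z"
    y=np.radians(yaw_deg); p=np.array([nut[0],nut[1],z])-Rdown(y)@KO
    return plan(p,y,s)
E
python3 - <<'E'
from h import *
print(keyplan((525.2,-166.3),117.2,158))
E
```

```text
(array([0.991, 0.003, 0.223]), array([0.003, 0.002, 1.251]))
```

Emit:
{"method": "move_arm", "body": {"deltas": [[[0.3,0,0.05],[0,0,0.4],10],[[0.7,0,0.1],[0,0,0.9],10],[[0.99,0,0.15],[0,0,1.25],10],[[0.99,0,0.15],[0,0,1.25],10],[[0.99,0,0.15],[0,0,1.25],10]]}}

```text
clock: 6.28
tool_pos: [525.7, -168.5, 161.4]
orientation: [[-0.457, 0.889, 0.001], [0.889, 0.457, -0.001], [-0.001, 0.001, -1.0]]
force: [-0.1, -0.3, -1.8]
grip_width: 0.297
```

```bash
python3 - <<'E'
from h import *
s=telemetry.state(); print(s['clock'],s['tool_pos'],s['orientation'],s['q'],s['force'])
print(keyplan((525.2,-166.3),117.2,158))
save('wrist','w5')
save('scene','s5')
im=cv2.imread('pics/w5.png'); cv2.imwrite('pics/w5c.png',cv2.resize(im[170:280,230:430],None,fx=4,fy=4,interpolation=cv2.INTER_CUBIC)[:600])
im=cv2.imread('pics/s5.png'); cv2.imwrite('pics/s5c.png',cv2.resize(im[100:320,130:350],None,fx=2.7,fy=2.7,interpolation=cv2.INTER_CUBIC)[:600])
E
```

```text
6.2833 [ 525.67  -168.548  161.429] [[-0.457  0.889  0.001]
 [ 0.889  0.457 -0.001]
 [-0.001  0.001 -1.   ]] [-0.43   0.471  1.817  0.     0.851 -0.905] [-0.13  -0.298 -1.773]
(array([ 0.005, -0.004,  0.086]), array([0.01 , 0.011, 0.004]))
```

View pics/w5c.png

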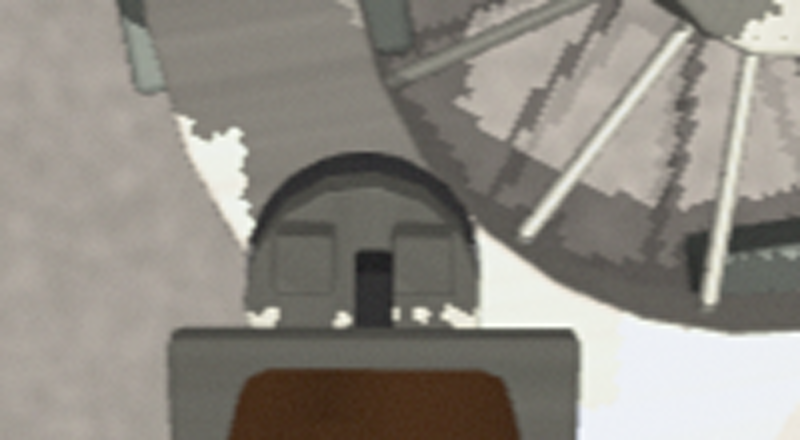

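View pics/s5c.png

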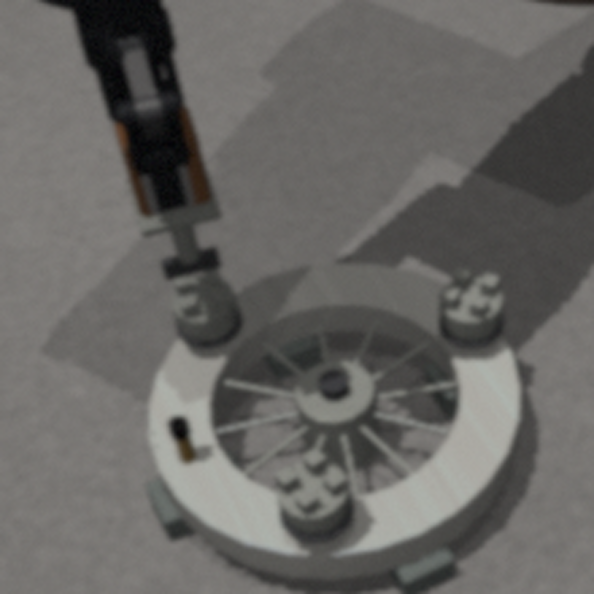

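```bash
python3 - <<'E'
from h import *
s=telemetry.state();R=np.array(s['orientation'])
for z in (80,84,88):
  for p in [(364,223),(364,294),(335,260),(393,260)]:
    w=bp('wrist',(230+p[0]/4-.4,170+p[1]/4-.4),z); print(z,p,R.T@(w-s['tool_pos']))
w=bp('wrist',(230+373/4-.4,170+252/4-.4),100.4);print(R.T@(w-s['tool_pos']))
E
```

```text
80 (364, 223) [16.289 -0.749 81.151]
80 (364, 294) [ 5.882 -0.761 81.164]
80 (335, 260) [10.896 -4.872 81.153]
80 (393, 260) [10.899  3.361 81.162]
84 (364, 223) [17.228 -0.721 77.15 ]
84 (364, 294) [ 7.007 -0.733 77.162]
84 (335, 260) [11.931 -4.77  77.152]
84 (393, 260) [11.935  3.316 77.16 ]
88 (364, 223) [18.167 -0.693 73.149]
88 (364, 294) [ 8.133 -0.705 73.161]
88 (335, 260) [12.967 -4.669 73.151]
88 (393, 260) [12.97   3.27  73.159]
[17.244  0.548 60.751]
```

Emit:
{"method": "move_arm", "body": {"deltas": [[[0.02,-0.03,0.05],[0,0,0],10],[[0.02,-0.03,0.12],[0,0,0],10],[[0.02,-0.03,0.2],[0,0,0],10],[[0.02,-0.03,0.2],[0,0,0],10]]}}

```text
clock: 6.72
tool_pos: [523.6, -168.9, 151.7]
orientation: [[-0.454, 0.891, -0.001], [0.891, 0.454, 0.001], [0.001, -0.001, -1.0]]
force: [-0.6, 0.0, -0.8]
grip_width: 0.291
```

Emit:
{"method": "move_arm", "body": {"deltas": [[[0,0,0.04],[0,0,0],10],[[0,0,0.08],[0,0,0],10],[[0,0,0.1],[0,0,0],10],[[0,0,0.1],[0,0,0],10]]}}

```text
clock: 7.05
tool_pos: [523.7, -168.8, 148.3]
orientation: [[-0.454, 0.891, -0.0], [0.891, 0.454, 0.0], [0.0, -0.0, -1.0]]
force: [-0.4, -0.2, -1.5]
grip_width: 0.294
```

Emit:
{"method": "move_arm", "body": {"deltas": [[[0,0,0.04],[0,0,0],10],[[0,0,0.08],[0,0,0],10],[[0,0,0.1],[0,0,0],10],[[0,0,0.1],[0,0,0],10]]}}

```text
clock: 7.38
tool_pos: [523.7, -168.8, 144.3]
orientation: [[-0.454, 0.891, -0.0], [0.891, 0.454, 0.0], [0.0, -0.0, -1.0]]
force: [0.5, -0.7, -0.9]
grip_width: 0.3
```

```bash
python3 - <<'E'
from h import *
save('wrist','w6')
im=cv2.imread('pics/w6.png'); cv2.imwrite('pics/w6c.png',cv2.resize(im[170:280,230:430],None,fx=4,fy=4,interpolation=cv2.INTER_CUBIC)[:600])
E
```

```text
(no output)
```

View pics/w6c.png

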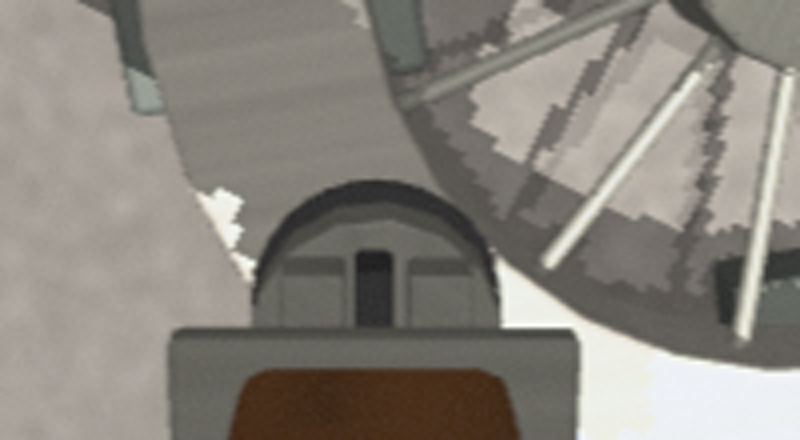

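Emit:
{"method": "move_arm", "body": {"deltas": [[[0,0,0.03],[0,0,0],10],[[0,0,0.06],[0,0,0],10],[[0,0,0.08],[0,0,0],10],[[0,0,0.08],[0,0,0],10]]}}

```text
clock: 7.77
tool_pos: [523.7, -168.8, 141.1]
orientation: [[-0.454, 0.891, -0.0], [0.891, 0.454, 0.0], [0.0, -0.0, -1.0]]
force: [0.1, 0.8, -0.9]
grip_width: 0.299
```

Emit:
{"method": "move_arm", "body": {"deltas": [[[0,0,0.03],[0,0,0],10],[[0,0,0.06],[0,0,0],10],[[0,0,0.08],[0,0,0],10],[[0,0,0.08],[0,0,0],10]]}}

```text
clock: 8.1
tool_pos: [523.7, -168.8, 137.9]
orientation: [[-0.454, 0.891, -0.0], [0.891, 0.454, 0.0], [0.0, -0.0, -1.0]]
force: [0.6, 0.1, -2.2]
grip_width: 0.295
```

Emit:
{"method": "move_arm", "body": {"deltas": [[[0,0,0.03],[0,0,0],10],[[0,0,0.06],[0,0,0],10],[[0,0,0.08],[0,0,0],10],[[0,0,0.08],[0,0,0],10]]}}

```text
clock: 8.43
tool_pos: [523.8, -168.9, 135.0]
orientation: [[-0.454, 0.891, 0.0], [0.891, 0.454, -0.0], [-0.0, 0.0, -1.0]]
force: [-0.9, -0.2, 3.9]
grip_width: 0.299
```

```bash
python3 - <<'E'
from h import *
save('wrist','w7'); save('scene','s7')
im=cv2.imread('pics/w7.png'); cv2.imwrite('pics/w7c.png',cv2.resize(im[170:280,230:430],None,fx=4,fy=4,interpolation=cv2.INTER_CUBIC)[:600])
im=cv2.imread('pics/s7.png'); cv2.imwrite('pics/s7c.png',cv2.resize(im[160:260,160:270],None,fx=6,fy=6,interpolation=cv2.INTER_CUBIC)[:600])
print(telemetry.state()['force'])
E
```

```text
[-1.342 -0.192  3.797]
```

View pics/w7c.png

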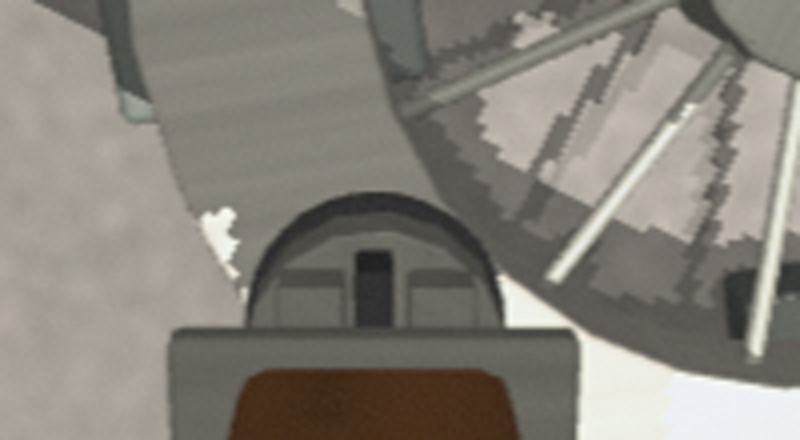

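View pics/s7c.png

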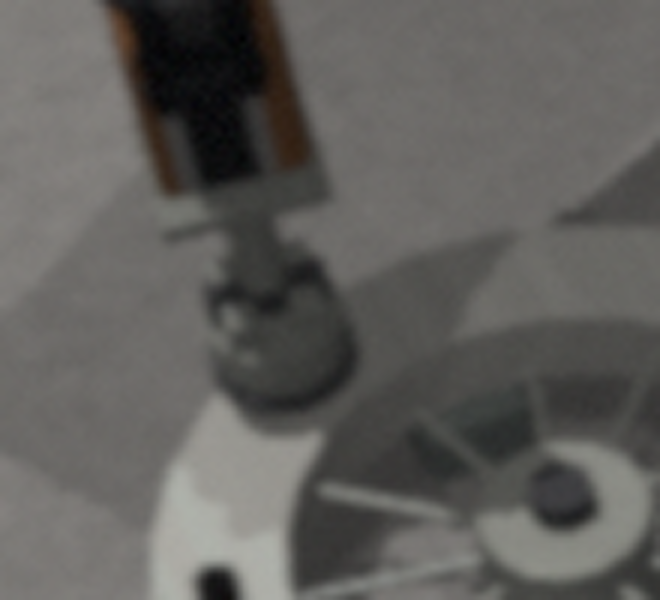

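Emit:
{"method": "move_arm", "body": {"deltas": [[[0.002,-0.006,-0.015],[0,0,1],10],[[0.004,-0.011,-0.03],[0,0,2],10],[[0.007,-0.016,-0.03],[0,0,3],10],[[0.011,-0.021,-0.03],[0,0,4],10],[[0.015,-0.025,-0.03],[0,0,5],10],[[0.019,-0.029,-0.03],[0,0,6],10],[[0.024,-0.033,-0.03],[0,0,7],10],[[0.03,-0.036,-0.03],[0,0,8],10],[[0.035,-0.038,-0.03],[0,0,9],10],[[0.04,-0.04,-0.03],[0,0,10],10]]}}

```text
clock: 9.37
tool_pos: [521.9, -168.5, 136.3]
orientation: [[0.548, 0.836, 0.001], [0.836, -0.548, -0.001], [-0.0, 0.001, -1.0]]
force: [0.1, -2.2, 2.3]
grip_width: 0.298
```

```bash
python3 - <<'E'
from h import *
s=telemetry.state();print(s['clock'],s['q'],s['force'],s['ft_torque'])
save('wrist','w8')
im=cv2.imread('pics/w8.png'); cv2.imwrite('pics/w8c.png',cv2.resize(im[170:280,230:430],None,fx=4,fy=4,interpolation=cv2.INTER_CUBIC)[:600])
E
```

```text
9.3667 [-0.433  0.502  1.849 -0.     0.79   0.148] [ 0.149 -2.187  2.275] [-0.452  0.05   0.096]
```

View pics/w8c.png

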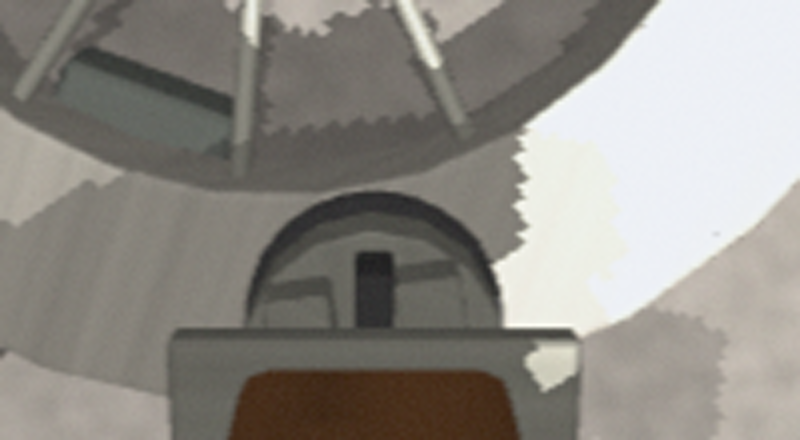

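Emit:
{"method": "move_arm", "body": {"deltas": [[[0.002,-0.006,0],[0,0,1],10],[[0.004,-0.011,0],[0,0,2],10],[[0.007,-0.016,0],[0,0,3],10],[[0.011,-0.021,0],[0,0,4],10],[[0.015,-0.025,0],[0,0,5],10],[[0.019,-0.029,0],[0,0,6],10],[[0.02,-0.03,0],[0,0,6.2],10],[[0.02,-0.03,0],[0,0,6.2],10]]}}

```text
clock: 10.08
tool_pos: [521.2, -167.2, 136.2]
orientation: [[0.94, 0.342, 0.001], [0.342, -0.94, -0.001], [0.0, 0.001, -1.0]]
force: [0.5, -4.6, 1.0]
grip_width: 0.298
```

```bash
python3 - <<'E'
from h import *
s=telemetry.state();print(s['clock'],s['q'],s['force'],s['ft_torque'])
save('wrist','w9')
im=cv2.imread('pics/w9.png'); cv2.imwrite('pics/w9c.png',cv2.resize(im[170:280,230:430],None,fx=4,fy=4,interpolation=cv2.INTER_CUBIC)[:600])
E
```

```text
10.0833 [-0.431  0.501  1.851 -0.     0.789  0.791] [ 0.496 -4.62   1.047] [-0.928  0.081  0.041]
```

View pics/w9c.png

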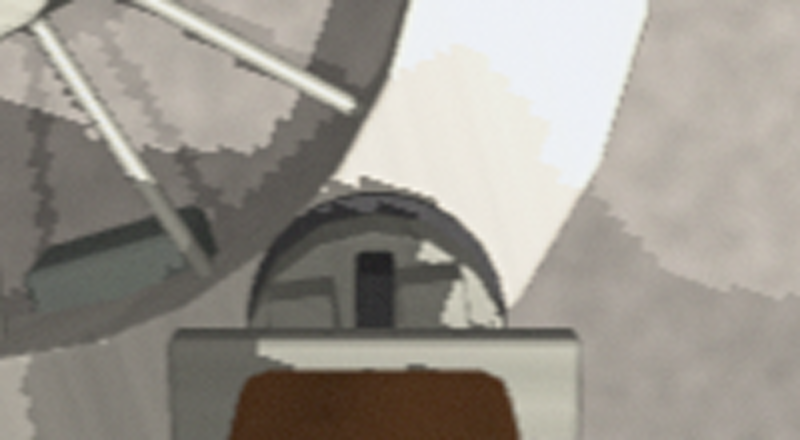

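Emit:
{"method": "move_arm", "body": {"deltas": [[[-0.001,0.004,0],[0,0,-0.6],10],[[-0.002,0.006,0],[0,0,-1.0],10],[[-0.002,0.006,-0.1],[0,0,-1.0],10],[[-0.002,0.006,-0.3],[0,0,-1.0],10],[[-0.002,0.006,-0.6],[0,0,-1.0],10],[[-0.4,0.006,-0.8],[0,0,-1.0],10],[[-0.9,0.006,-0.8],[0,0,-1.0],10],[[-1.0,0.006,-0.8],[0,0,-1.0],10],[[-1.0,0.006,-0.8],[0,0,-1.0],10]]}}

```text
clock: 10.88
tool_pos: [482.7, -180.7, 168.6]
orientation: [[0.901, 0.435, -0.0], [0.435, -0.901, 0.0], [0.0, -0.0, -1.0]]
force: [0.6, 0.6, -1.6]
grip_width: 0.3
```

```bash
python3 - <<'E'
from h import *
s=telemetry.state();print(s['clock'],s['tool_pos'],s['orientation'],s['q'],s['force'],s['ft_torque'])
save('wrist','w10')
im=cv2.imread('pics/w10.png'); cv2.imwrite('pics/w10c.png',cv2.resize(im[110:280,230:430],None,fx=4,fy=4,interpolation=cv2.INTER_CUBIC)[:600])
E
```

```text
10.8833 [ 482.735 -180.665  168.609] [[ 0.901  0.435 -0.   ]
 [ 0.435 -0.901  0.   ]
 [ 0.    -0.    -1.   ]] [-0.486  0.417  1.896  0.     0.829  0.634] [ 0.56   0.597 -1.617] [-0.033  0.016  0.047]
```

View pics/w10c.png

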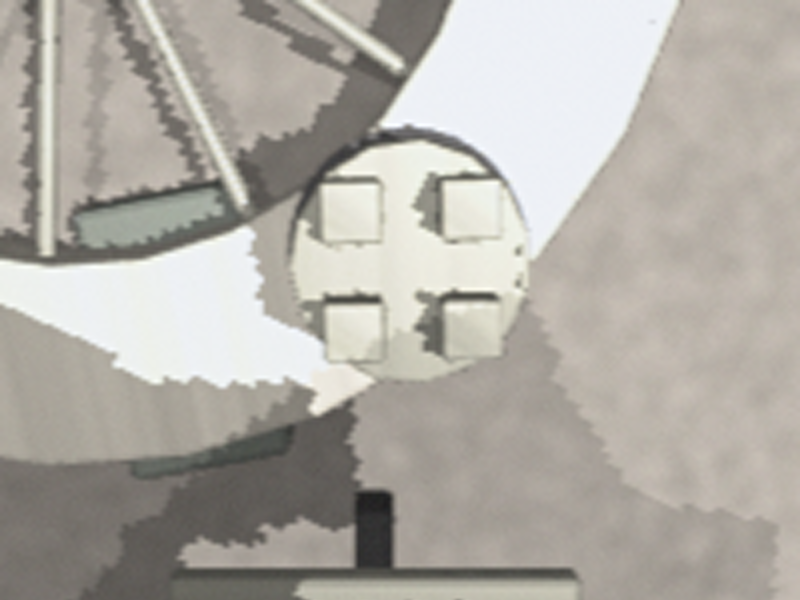

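```bash
python3 - <<'E'
from h import *
cast([(321,184),(499,183),(502,358),(326,361)],(230,110),4,[84])
E
```

```text
84 [ 523.886 -166.301   84.   ] [24.3 24.1 24.8 24.4] [26.1 28.  26.8 27. ]
```

```bash
python3 - <<'E'
from h import *
print(plan([550,-28,180],np.radians(170)))
E
```

```text
(array([ 3.156, -2.714, -0.286]), array([  0.005,  -0.002, -24.038]))
```

Emit:
{"method": "move_arm", "body": {"deltas": [[[0.1,-0.1,-0.1],[0,0,-1.1],10],[[0.4,-0.4,-0.2],[0,0,-2.25],10],[[0.8,-0.7,-0.29],[0,0,-3.4],10],[[1.2,-1.05,-0.29],[0,0,-4.55],10],[[1.6,-1.4,-0.29],[0,0,-5.7],10],[[2.0,-1.75,-0.29],[0,0,-6.85],10],[[2.4,-2.1,-0.29],[0,0,-8.0],10],[[2.8,-2.4,-0.29],[0,0,-9.15],10],[[3.1,-2.65,-0.29],[0,0,-10.3],10],[[3.15,-2.71,-0.29],[0,0,-11.4],10]]}}

```text
clock: 11.77
tool_pos: [551.1, -25.6, 179.5]
orientation: [[-0.082, 0.997, 0.0], [0.997, 0.082, 0.001], [0.001, 0.0, -1.0]]
force: [0.0, -0.2, -1.7]
grip_width: 0.299
```

Emit:
{"method": "move_arm", "body": {"deltas": [[[0,0,0.0],[0,0,-1.15],10],[[0,0,0],[0,0,-2.3],10],[[0,0,0],[0,0,-3.45],10],[[0,0,0],[0,0,-4.6],10],[[0,0,0],[0,0,-5.75],10],[[0,0,0],[0,0,-6.9],10],[[0,0,0],[0,0,-8.05],10],[[0,0,0.1],[0,0,-9.2],10],[[0,0,0.2],[0,0,-10.35],10],[[0,0,0.3],[0,0,-11.5],10]]}}

```text
clock: 12.6
tool_pos: [550.3, -27.6, 167.4]
orientation: [[-0.959, 0.283, 0.0], [0.283, 0.959, 0.0], [0.0, 0.0, -1.0]]
force: [-0.3, -0.4, -1.7]
grip_width: 0.297
```

```bash
python3 - <<'E'
from h import *
s=telemetry.state();print(s['clock'],s['tool_pos'],s['orientation'],s['q'],s['force'])
print(plan([550,-28,168],np.radians(170)))
E
```

```text
12.6 [550.325 -27.558 167.431] [[-0.959  0.283  0.   ]
 [ 0.283  0.959  0.   ]
 [ 0.     0.    -1.   ]] [-0.17   0.463  1.813  0.     0.866 -1.455] [-0.259 -0.432 -1.709]
(array([ 0.005, -0.013, -0.014]), array([ 0.003, -0.001, -1.069]))
```

Emit:
{"method": "move_arm", "body": {"deltas": [[[0,0,0.0],[0,0,-1.07],10],[[0,0,0],[0,0,-1.07],10],[[0,0,0],[0,0,-1.07],10]]}}

```text
clock: 12.85
tool_pos: [550.1, -27.7, 167.6]
orientation: [[-0.983, 0.183, -0.0], [0.183, 0.983, 0.0], [0.0, 0.0, -1.0]]
force: [0.4, -0.4, -2.0]
grip_width: 0.296
```

```bash
python3 - <<'E'
from h import *
s=telemetry.state();print(s['clock'],s['tool_pos'],s['orientation'],s['q'],s['force'],s['ft_torque'])
save('wrist','w11')
im=cv2.imread('pics/w11.png'); cv2.imwrite('pics/w11c.png',cv2.resize(im[110:280,230:430],None,fx=4,fy=4,interpolation=cv2.INTER_CUBIC)[:600])
E
```

```text
12.85 [550.129 -27.734 167.563] [[-0.983  0.183 -0.   ]
 [ 0.183  0.983  0.   ]
 [ 0.     0.    -1.   ]] [-0.17   0.462  1.813  0.     0.866 -1.557] [ 0.429 -0.443 -1.966] [-0.048  0.044  0.025]
```

View pics/w11c.png

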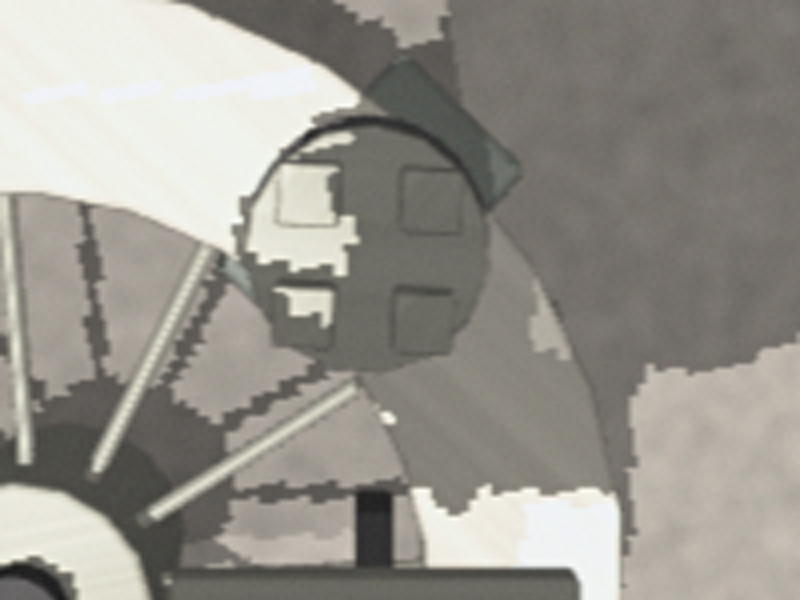

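View pics/w11.png

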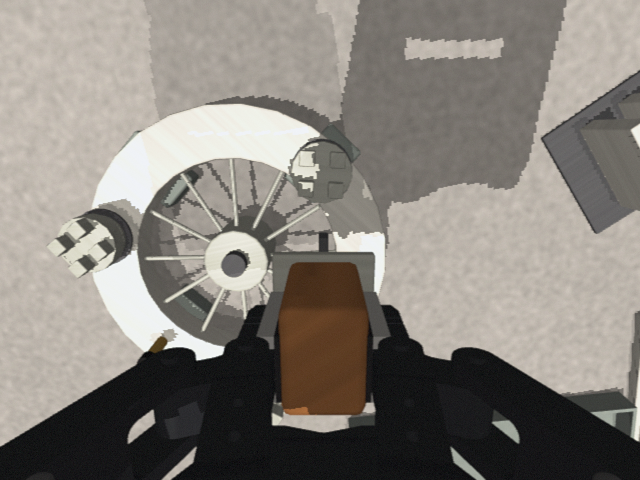

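```bash
python3 - <<'E'
from h import *
cast([(278,165),(464,171),(451,356),(273,344)],(230,110),4,[77,82,86,91])
for c in [[(278,165),(337,166),(336,227),(275,222)],[(403,170),(464,171),(460,235),(397,230)]]: cast(c,(230,110),4,[86])
print(keyplan((507,-20.4),169,160))
E
```

```text
77 [507.879 -20.091  77.   ] [26.1 26.2 25.7 25.2] [77.7 76.2 75.6 76.9]
82 [507.355 -19.97   82.   ] [25.5 25.6 25.2 24.7] [77.7 76.2 75.6 76.9]
86 [506.936 -19.873  86.   ] [25.1 25.2 24.7 24.3] [77.7 76.2 75.6 76.9]
91 [506.412 -19.752  91.   ] [24.5 24.6 24.2 23.7] [77.7 76.2 75.6 76.9]
86 [496.852 -26.238  86.   ] [7.9 8.1 8.3 7.6] [78.5 78.1 74.8 75.5]
86 [500.785  -9.838  86.   ] [8.2 8.5 8.6 8. ] [78.5 76.6 75.  73.9]
(array([ 1.043, -0.034,  0.192]), array([0.002, 0.   , 0.072]))
```

```bash
python3 - <<'E'
from h import *
print(keyplan((507.1,-19.9),166.6,160))
E
```

```text
(array([ 1.043, -0.023,  0.192]), array([0.002, 0.   , 0.472]))
```

Emit:
{"method": "move_arm", "body": {"deltas": [[[0.3,-0.01,0.05],[0,0,0.2],10],[[0.7,-0.02,0.1],[0,0,0.4],10],[[1.04,-0.04,0.17],[0,0,0.47],10],[[1.05,-0.04,0.17],[0,0,0.47],10],[[1.05,-0.04,0.17],[0,0,0.47],10]]}}

```text
clock: 13.32
tool_pos: [508.4, -22.1, 161.2]
orientation: [[-0.973, 0.23, 0.001], [0.23, 0.973, 0.0], [-0.001, 0.0, -1.0]]
force: [0.3, 0.4, -1.2]
grip_width: 0.297
```

```bash
python3 - <<'E'
from h import *
s=telemetry.state();print(s['clock'],s['tool_pos'],s['orientation'],s['force'],s['ft_torque'])
save('wrist','w12')
im=cv2.imread('pics/w12.png'); cv2.imwrite('pics/w12c.png',cv2.resize(im[170:280,230:430],None,fx=4,fy=4,interpolation=cv2.INTER_CUBIC)[:600])
E
```

```text
13.3167 [508.37  -22.101 161.236] [[-0.973  0.23   0.001]
 [ 0.23   0.973  0.   ]
 [-0.001  0.    -1.   ]] [ 0.347  0.372 -1.153] [ 0.003  0.01  -0.037]
```

View pics/w12c.png

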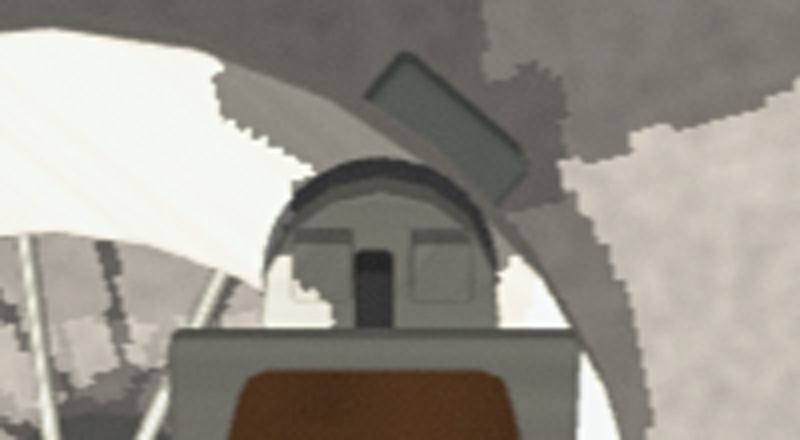

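Emit:
{"method": "move_arm", "body": {"deltas": [[[0,0.03,0.08],[0,0,0],10],[[0,0.03,0.16],[0,0,0],10],[[0,0.03,0.22],[0,0,0],10],[[0,0.03,0.22],[0,0,0],10]]}}

```text
clock: 13.7
tool_pos: [508.4, -21.0, 151.4]
orientation: [[-0.974, 0.228, -0.001], [0.228, 0.974, 0.0], [0.001, 0.0, -1.0]]
force: [0.1, -0.4, -1.8]
grip_width: 0.298
```

Emit:
{"method": "move_arm", "body": {"deltas": [[[0,0,0.04],[0,0,0],10],[[0,0,0.08],[0,0,0],10],[[0,0,0.1],[0,0,0],10],[[0,0,0.1],[0,0,0],10]]}}

```text
clock: 14.03
tool_pos: [508.3, -21.0, 147.9]
orientation: [[-0.974, 0.228, -0.0], [0.228, 0.974, 0.0], [0.0, 0.0, -1.0]]
force: [0.4, 0.7, -1.0]
grip_width: 0.297
```

```bash
python3 - <<'E'
from h import *
s=telemetry.state();print(s['clock'],s['tool_pos'],s['orientation'],s['force'],s['ft_torque'])
save('wrist','w13')
im=cv2.imread('pics/w13.png'); cv2.imwrite('pics/w13c.png',cv2.resize(im[170:280,230:430],None,fx=4,fy=4,interpolation=cv2.INTER_CUBIC)[:600])
E
```

```text
14.0333 [508.32  -21.013 147.924] [[-0.974  0.228 -0.   ]
 [ 0.228  0.974  0.   ]
 [ 0.     0.    -1.   ]] [ 0.38   0.724 -1.006] [0.007 0.022 0.028]
```

View pics/w13c.png

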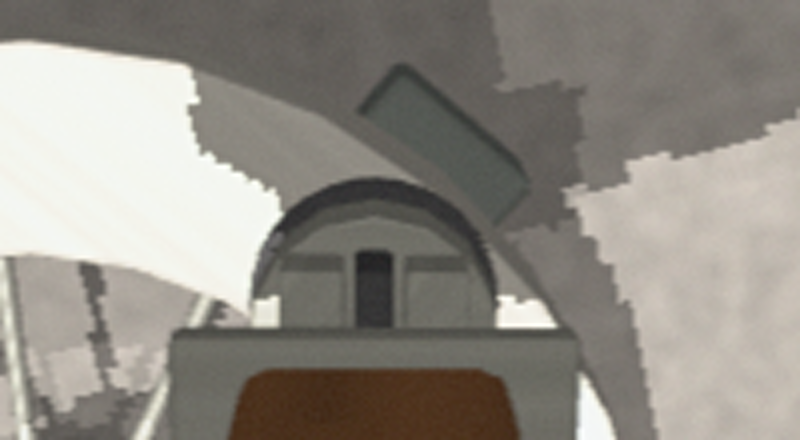

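Centred: slot edges at crop columns 347/403, blade 355–393. Continue down gently.

Emit:
{"method": "move_arm", "body": {"deltas": [[[0,0,0.04],[0,0,0],10],[[0,0,0.08],[0,0,0],10],[[0,0,0.1],[0,0,0],10],[[0,0,0.1],[0,0,0],10]]}}

```text
clock: 14.42
tool_pos: [508.3, -21.0, 143.9]
orientation: [[-0.974, 0.228, -0.0], [0.228, 0.974, 0.0], [0.0, 0.0, -1.0]]
force: [-0.2, -0.6, -0.9]
grip_width: 0.297
```

Emit:
{"method": "move_arm", "body": {"deltas": [[[0,0,0.03],[0,0,0],10],[[0,0,0.06],[0,0,0],10],[[0,0,0.08],[0,0,0],10],[[0,0,0.08],[0,0,0],10]]}}

```text
clock: 14.75
tool_pos: [508.3, -21.0, 140.7]
orientation: [[-0.974, 0.228, -0.0], [0.228, 0.974, 0.0], [0.0, 0.0, -1.0]]
force: [0.2, -0.5, -1.1]
grip_width: 0.301
```

Emit:
{"method": "move_arm", "body": {"deltas": [[[0,0,0.03],[0,0,0],10],[[0,0,0.05],[0,0,0],10],[[0,0,0.05],[0,0,0],10],[[0,0,0.05],[0,0,0],10]]}}

```text
clock: 15.08
tool_pos: [508.4, -21.0, 139.0]
orientation: [[-0.974, 0.228, 0.0], [0.228, 0.974, 0.0], [-0.0, 0.0, -1.0]]
force: [-0.8, -0.9, 0.8]
grip_width: 0.297
```

```bash
python3 - <<'E'
from h import *
save('wrist','w14'); save('scene','s14')
im=cv2.imread('pics/w14.png'); cv2.imwrite('pics/w14c.png',cv2.resize(im[170:280,230:430],None,fx=4,fy=4,interpolation=cv2.INTER_CUBIC)[:600])
im=cv2.imread('pics/s14.png'); cv2.imwrite('pics/s14c.png',cv2.resize(im[160:260,250:360],None,fx=6,fy=6,interpolation=cv2.INTER_CUBIC)[:600])
E
```

```text
(no output)
```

View pics/w14c.png

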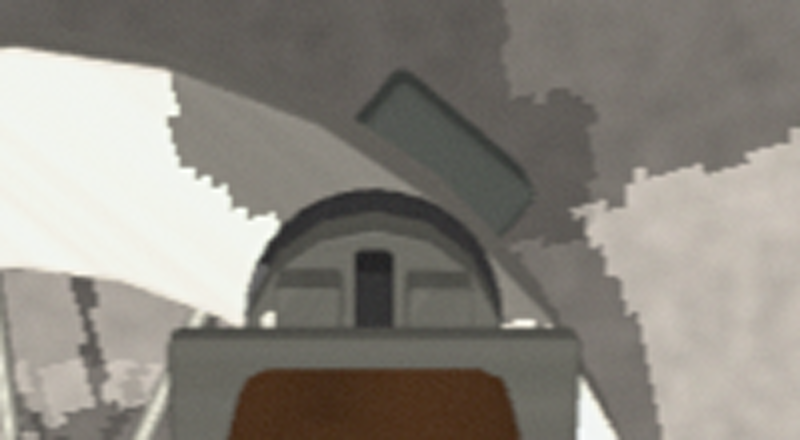

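View pics/s14c.png

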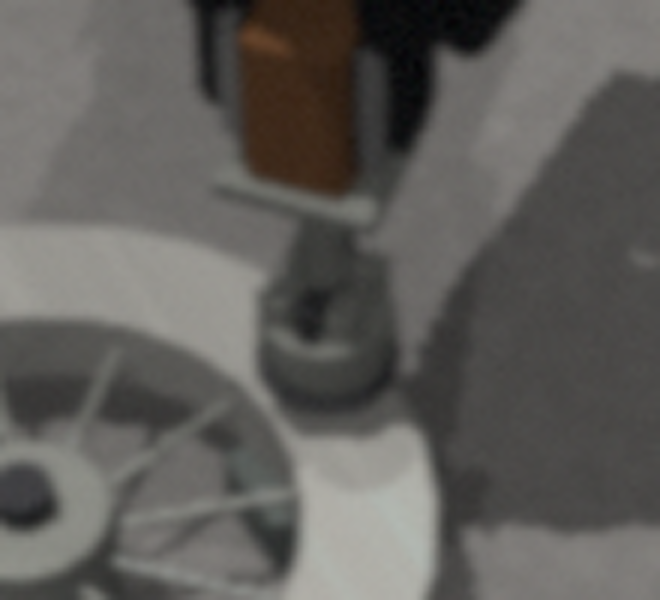

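Emit:
{"method": "move_arm", "body": {"deltas": [[[0.002,-0.006,0],[0,0,1],10],[[0.004,-0.011,0],[0,0,2],10],[[0.007,-0.016,0],[0,0,3],10],[[0.011,-0.021,0],[0,0,4],10],[[0.015,-0.025,0],[0,0,5],10],[[0.019,-0.029,0],[0,0,6],10],[[0.024,-0.033,0],[0,0,7],10],[[0.03,-0.036,0],[0,0,8],10],[[0.035,-0.038,0],[0,0,9],10],[[0.04,-0.04,0],[0,0,10],10]]}}

```text
clock: 16.02
tool_pos: [506.9, -22.3, 139.1]
orientation: [[-0.285, 0.959, 0.001], [0.959, 0.285, -0.0], [-0.001, 0.001, -1.0]]
force: [1.6, -1.1, 0.1]
grip_width: 0.295
```

```bash
python3 - <<'E'
from h import *
s=telemetry.state();print(s['clock'],s['q'],s['force'],s['ft_torque'])
save('wrist','w15')
im=cv2.imread('pics/w15.png'); cv2.imwrite('pics/w15c.png',cv2.resize(im[170:280,230:430],None,fx=4,fy=4,interpolation=cv2.INTER_CUBIC)[:600])
E
```

```text
16.0167 [-0.174  0.45   1.945 -0.     0.746 -0.463] [ 1.643 -1.101  0.105] [-0.185 -0.271  0.095]
```

View pics/w15c.png

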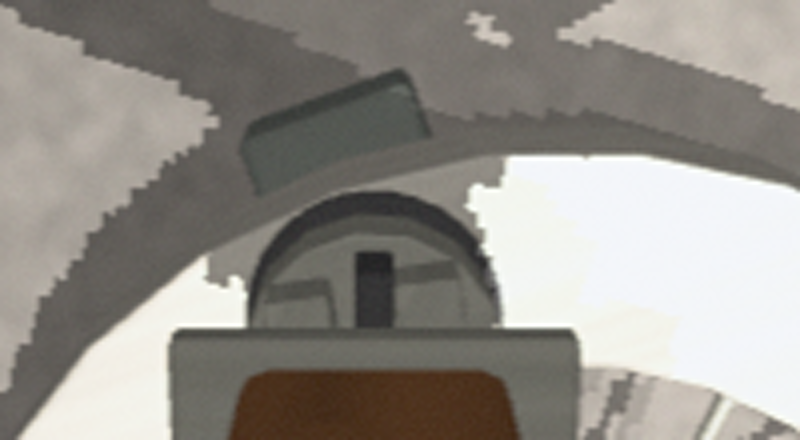

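Engaged and turning, lag about 7° as expected. Continue.

Emit:
{"method": "move_arm", "body": {"deltas": [[[0.002,-0.006,0],[0,0,1],10],[[0.004,-0.011,0],[0,0,2],10],[[0.007,-0.016,0],[0,0,3],10],[[0.011,-0.021,0],[0,0,4],10],[[0.015,-0.025,0],[0,0,5],10],[[0.019,-0.029,0],[0,0,6],10],[[0.024,-0.033,0],[0,0,7],10],[[0.03,-0.036,0],[0,0,8],10],[[0.035,-0.038,0],[0,0,9],10],[[0.04,-0.04,0],[0,0,10],10]]}}

```text
clock: 16.9
tool_pos: [505.1, -21.6, 139.2]
orientation: [[0.686, 0.728, 0.002], [0.728, -0.686, -0.001], [0.001, 0.002, -1.0]]
force: [2.1, -4.0, 1.0]
grip_width: 0.294
```

Emit:
{"method": "move_arm", "body": {"deltas": [[[0.002,-0.006,0],[0,0,1],10],[[0.004,-0.011,0],[0,0,2],10],[[0.007,-0.016,0],[0,0,3],10],[[0.011,-0.021,0],[0,0,4],10],[[0.015,-0.025,0],[0,0,5],10],[[0.019,-0.029,0],[0,0,6],10],[[0.024,-0.033,0],[0,0,7],10],[[0.03,-0.036,0],[0,0,8],10],[[0.035,-0.038,0],[0,0,9],10],[[0.04,-0.04,0],[0,0,10],10]]}}

```text
clock: 17.73
tool_pos: [504.7, -19.6, 139.1]
orientation: [[0.973, -0.23, 0.001], [-0.23, -0.973, -0.001], [0.001, 0.001, -1.0]]
force: [0.3, -6.8, 0.3]
grip_width: 0.299
```

```bash
python3 - <<'E'
from h import *
s=telemetry.state();print(s['clock'],s['q'],s['force'],s['ft_torque'],np.degrees(np.arctan2(s['orientation'][1,0],s['orientation'][0,0])))
save('wrist','w16')
im=cv2.imread('pics/w16.png'); cv2.imwrite('pics/w16c.png',cv2.resize(im[170:280,230:430],None,fx=4,fy=4,interpolation=cv2.INTER_CUBIC)[:600])
E
```

```text
17.7333 [-0.169  0.447  1.95  -0.002  0.743  1.635] [ 0.332 -6.832  0.342] [-1.476 -0.013  0.082] -13.280684247816875
```

View pics/w16c.png

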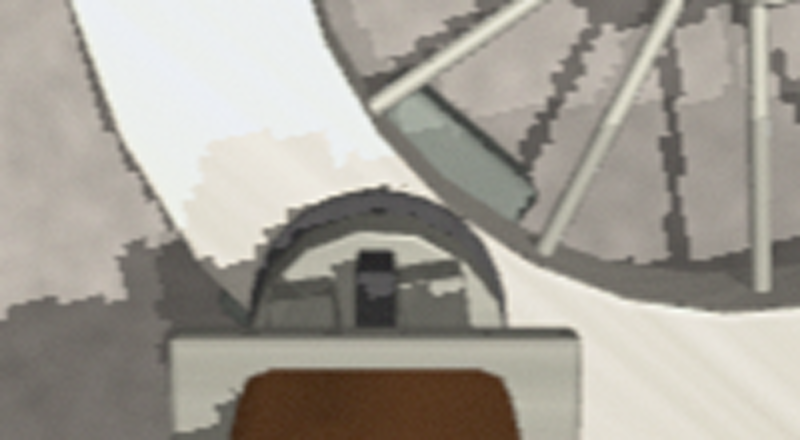

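Emit:
{"method": "move_arm", "body": {"deltas": [[[0.002,0.01,0],[0,0,0.6],10],[[0.002,0.012,0],[0,0,1.2],10],[[0.002,0.012,0],[0,0,1.2],10],[[0.002,0.012,0],[0,0,1.2],10]]}}

```text
clock: 18.12
tool_pos: [504.6, -19.6, 139.0]
orientation: [[0.939, -0.345, 0.001], [-0.345, -0.939, -0.0], [0.001, 0.0, -1.0]]
force: [1.0, -2.8, 1.5]
grip_width: 0.299
```

Emit:
{"method": "move_arm", "body": {"deltas": [[[-0.001,0.004,0],[0,0,-0.6],10],[[-0.002,0.006,0],[0,0,-1.0],10],[[-0.002,0.006,-0.1],[0,0,-1.0],10],[[-0.002,0.006,-0.3],[0,0,-1.0],10],[[-0.002,0.006,-0.6],[0,0,-1.0],10],[[-0.4,0.006,-0.8],[0,0,-1.0],10],[[-0.9,0.006,-0.8],[0,0,-1.0],10],[[-1.0,0.006,-0.8],[0,0,-1.0],10],[[-1.0,0.006,-0.8],[0,0,-1.0],10]]}}

```text
clock: 18.87
tool_pos: [466.0, -5.2, 171.5]
orientation: [[0.969, -0.248, 0.0], [-0.248, -0.969, 0.0], [0.0, -0.0, -1.0]]
force: [1.0, 0.1, -2.1]
grip_width: 0.296
```

```bash
python3 - <<'E'
from h import *
s=telemetry.state();print(s['clock'],s['tool_pos'],s['orientation'],s['q'],s['force'],s['ft_torque'])
save('wrist','w17')
im=cv2.imread('pics/w17.png'); cv2.imwrite('pics/w17c.png',cv2.resize(im[110:280,230:430],None,fx=4,fy=4,interpolation=cv2.INTER_CUBIC)[:600])
E
```

```text
18.8667 [465.988  -5.225 171.532] [[ 0.969 -0.248  0.   ]
 [-0.248 -0.969  0.   ]
 [ 0.    -0.    -1.   ]] [-0.153  0.35   2.006  0.     0.785  1.668] [ 0.983  0.091 -2.133] [-0.012 -0.029  0.012]
```

View pics/w17c.png

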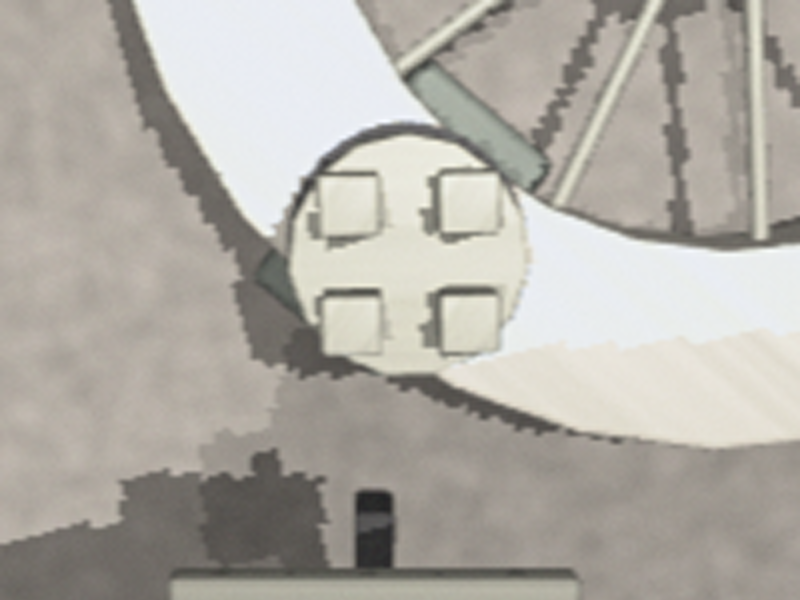

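View pics/w17.png

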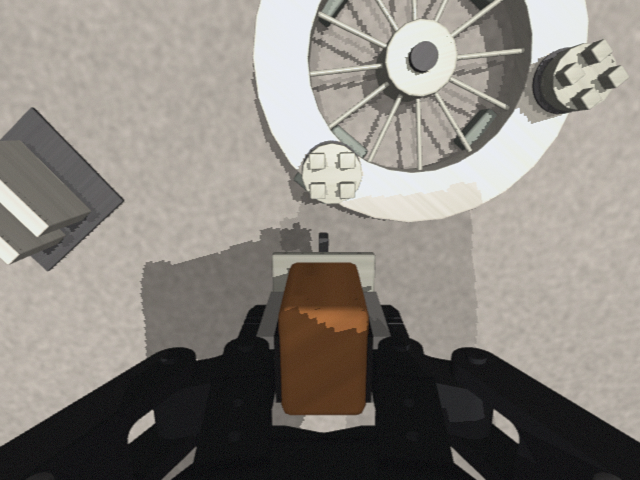

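```bash
python3 - <<'E'
from h import *
cast([(319,175),(499,174),(499,353),(323,354)],(230,110),4,[88])
print(plan([539.2,200.9,217.7],np.radians(25.4)))
E
```

```text
88 [507.796 -20.23   88.   ] [24.5 24.5 24.6 24.5] [76.  76.8 76.  76.5]
(array([ 0.469, -5.448, -1.154]), array([ 0.001, -0.008, -6.627]))
```

```bash
python3 - <<'E'
from h import *
print(plan([535.7,199.3,205],np.radians(25.4)))
E
```

```text
(array([ 0.394, -5.388, -0.837]), array([ 0.001, -0.008, -6.627]))
```

Emit:
{"method": "move_arm", "body": {"deltas": [[[0.02,-0.3,-0.2],[0,0,-0.6],10],[[0.06,-1.0,-0.5],[0,0,-1.4],10],[[0.12,-1.8,-0.8],[0,0,-2.3],10],[[0.18,-2.6,-0.84],[0,0,-3.2],10],[[0.24,-3.4,-0.84],[0,0,-4.2],10],[[0.3,-4.2,-0.84],[0,0,-5.2],10],[[0.36,-4.9,-0.84],[0,0,-6.0],10],[[0.39,-5.3,-0.84],[0,0,-6.5],10],[[0.394,-5.388,-0.84],[0,0,-6.63],10],[[0.394,-5.388,-0.84],[0,0,-6.63],10]]}}

```text
clock: 19.75
tool_pos: [536.1, 199.9, 204.0]
orientation: [[0.903, 0.43, -0.0], [0.43, -0.903, -0.0], [-0.0, -0.0, -1.0]]
force: [0.3, 0.3, -1.6]
grip_width: 0.294
```

```bash
python3 - <<'E'
from h import *
s=telemetry.state();print(s['clock'],s['tool_pos'],s['orientation'],s['q'],s['force'],s['ft_torque'])
print(plan([535.7,199.3,205],np.radians(25.4)))
save('wrist','w18')
im=cv2.imread('pics/w18.png'); cv2.imwrite('pics/w18c.png',cv2.resize(im[130:280,230:430],None,fx=4,fy=4,interpolation=cv2.INTER_CUBIC)[:600])
E
```

```text
19.75 [536.063 199.949 204.024] [[ 0.903  0.43  -0.   ]
 [ 0.43  -0.903 -0.   ]
 [-0.    -0.    -1.   ]] [0.242 0.446 1.723 0.    0.973 1.368] [ 0.276  0.303 -1.557] [ 0.006 -0.018 -0.002]
(array([-0.015,  0.011, -0.024]), array([-0.001,  0.004,  0.011]))
```

View pics/w18c.png

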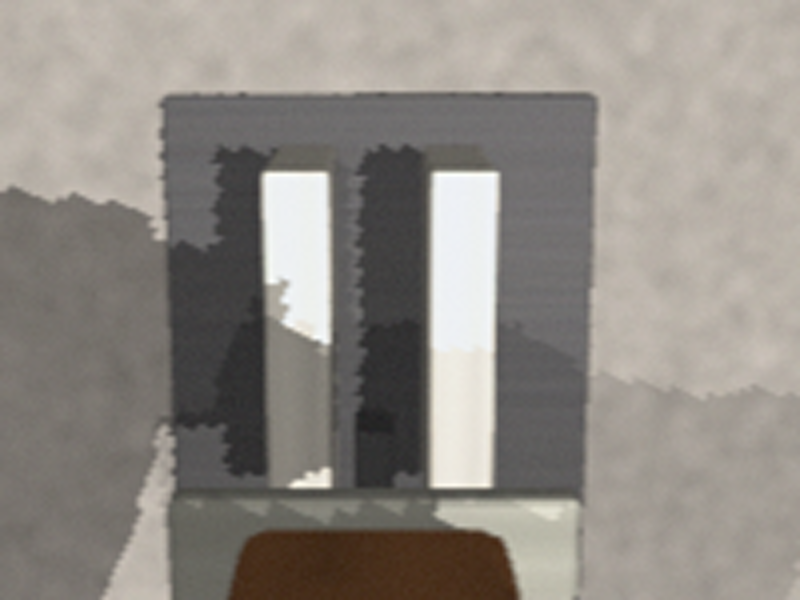

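```bash
python3 - <<'E'
from h import *
s=telemetry.state();R=np.array(s['orientation'])
for p in [(262,172),(331,172),(430,172),(499,172),(381,172),(268,480),(331,480),(430,480),(493,480)]:
    w=bp('wrist',(230+p[0]/4-.4,130+p[1]/4-.4),56); print(p,w,R.T@(w-s['tool_pos']))
E
```

```text
(262, 172) [561.88  234.105  56.   ] [ 38.748 -20.452 148.082]
(331, 172) [567.113 223.076  56.   ] [ 38.754  -8.245 148.081]
(430, 172) [574.622 207.254  56.   ] [ 38.762   9.27  148.08 ]
(499, 172) [579.856 196.226  56.   ] [ 38.768  21.476 148.079]
(381, 172) [570.906 215.085  56.   ] [ 38.758   0.601 148.08 ]
(268, 480) [510.512 209.663  56.   ] [-18.138 -20.366 148.119]
(331, 480) [515.546 199.055  56.   ] [-18.132  -8.624 148.119]
(430, 480) [523.458 182.386  56.   ] [-18.122   9.827 148.118]
(493, 480) [528.492 171.779  56.   ] [-18.116  21.568 148.117]
```

```bash
python3 - <<'E'
from h import *
np.set_printoptions(precision=6,suppress=True)
print(vision.calibration('wrist')['mount'])
s=telemetry.state();print(np.array(s['orientation'])); print(np.linalg.det(s['orientation']))
t=dict(orientation=np.eye(3),tool_pos=np.zeros(3))
print(bp('wrist',(324.85,172.6),148,t),bp('wrist',(323.06,242.4),148,t))
print(telemetry.state()['orientation']-s['orientation'])
E
```

```text
[[   0.00046     0.962788    0.270258   69.025725]
 [   1.         -0.000495    0.000061   -0.622482]
 [   0.000193    0.270257   -0.962788 -142.711803]
 [   0.          0.          0.          1.      ]]
[[ 0.903639  0.428294 -0.000626]
 [ 0.428294 -0.903639 -0.000237]
 [-0.000667 -0.000053 -1.      ]]
1.0000000000000004
[ 38.766597   0.600597 148.      ] [-12.519952  -0.642188 148.      ]
[[0. 0. 0.]
 [0. 0. 0.]
 [0. 0. 0.]]
```

Emit:
{"method": "move_arm", "body": {"deltas": [[[0.03,0.03,0.3],[0,0,0],10],[[0.03,0.03,0.8],[0,0,0],10],[[0.03,0.03,1.4],[0,0,0],10],[[0.03,0.03,1.8],[0,0,0],10],[[0.03,0.03,2.0],[0,0,0],10],[[0.03,0.03,2.0],[0,0,0],10]]}}

```text
clock: 20.3
tool_pos: [536.7, 197.5, 123.2]
orientation: [[0.904, 0.427, -0.003], [0.427, -0.904, -0.001], [-0.003, -0.001, -1.0]]
force: [-0.0, 0.0, -1.2]
grip_width: 0.295
```

```bash
python3 - <<'E'
from h import *
s=telemetry.state();print(s['clock'],s['tool_pos'],s['force'])
save('wrist','w19')
im=cv2.imread('pics/w19.png'); cv2.imwrite('pics/w19c.png',cv2.resize(im[130:280,230:430],None,fx=4,fy=4,interpolation=cv2.INTER_CUBIC)[:600])
E
```

```text
20.3 [536.661 197.49  123.179] [-0.03   0.04  -1.231]
```

View pics/w19c.png

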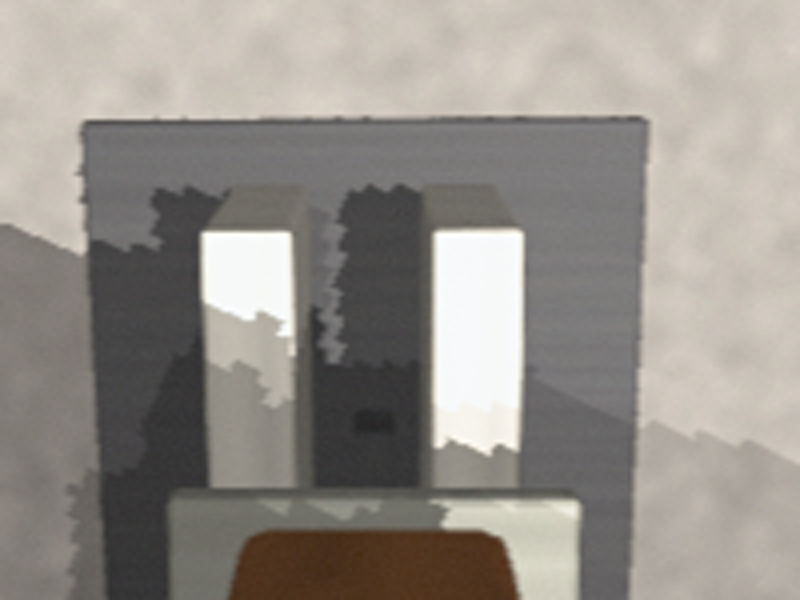

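Emit:
{"method": "move_arm", "body": {"deltas": [[[0,-0.028,0.1],[0,0,0],10],[[0,-0.028,0.4],[0,0,0],10],[[0,-0.028,0.7],[0,0,0],10],[[0,-0.028,0.95],[0,0,0],10],[[0,-0.028,1.15],[0,0,0],10],[[0,-0.028,1.25],[0,0,0],10],[[0,-0.028,1.3],[0,0,0],10],[[0,-0.028,1.3],[0,0,0],10]]}}

```text
clock: 21.02
tool_pos: [536.7, 199.7, 72.4]
orientation: [[0.903, 0.429, -0.0], [0.429, -0.903, 0.0], [-0.0, -0.0, -1.0]]
force: [0.7, -0.3, -2.1]
grip_width: 0.294
```

```bash
python3 - <<'E'
from h import *
s=telemetry.state();print(s['clock'],s['tool_pos'],s['force'],s['ft_torque'])
save('wrist','w20')
im=cv2.imread('pics/w20.png'); cv2.imwrite('pics/w20c.png',cv2.resize(im[130:280,230:430],None,fx=4,fy=4,interpolation=cv2.INTER_CUBIC)[:600])
E
```

```text
21.0167 [536.72  199.674  72.422] [ 0.707 -0.341 -2.112] [-0.017  0.043 -0.007]
```

View pics/w20c.png

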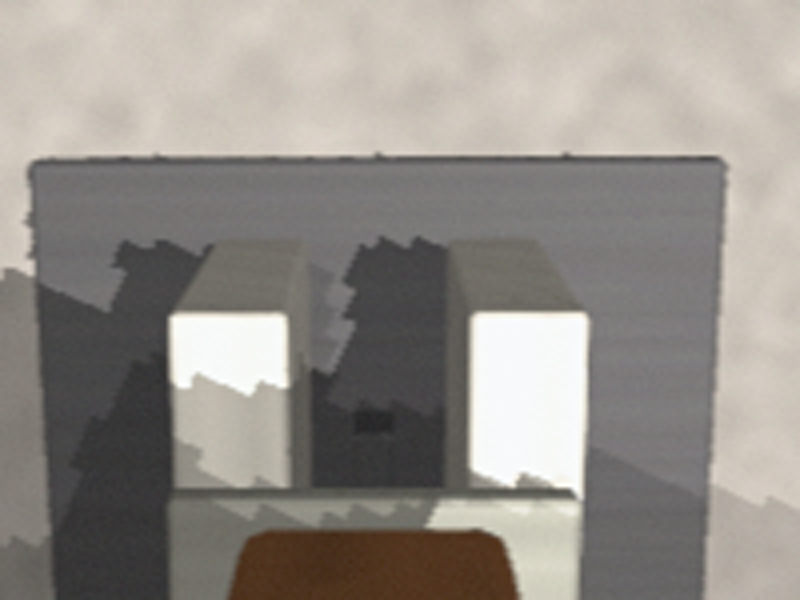

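Emit:
{"method": "move_arm", "body": {"deltas": [[[0,0.01,0.05],[0,0,0],10],[[0,0.01,0.09],[0,0,0],10],[[0,0.01,0.11],[0,0,0],10],[[0,0.01,0.11],[0,0,0],10]]}}

```text
clock: 21.4
tool_pos: [536.8, 199.3, 68.1]
orientation: [[0.903, 0.429, 0.0], [0.429, -0.903, 0.0], [0.0, -0.0, -1.0]]
force: [0.9, 0.4, -1.9]
grip_width: 0.3
```

Emit:
{"method": "move_arm", "body": {"deltas": [[[0,0,0.01],[0,0,0],10],[[0,0,0.02],[0,0,0],10],[[0,0,0.02],[0,0,0],10],[[0,0,0.02],[0,0,0],10]]}}

```text
clock: 21.73
tool_pos: [536.8, 199.3, 67.3]
orientation: [[0.903, 0.429, 0.0], [0.429, -0.903, 0.0], [0.0, -0.0, -1.0]]
force: [0.3, 0.5, -1.6]
grip_width: 0.298
```

Emit:
{"method": "move_arm", "body": {"deltas": [[[0,0,0.01],[0,0,0],10],[[0,0,0.02],[0,0,0],10],[[0,0,0.02],[0,0,0],10],[[0,0,0.02],[0,0,0],10]]}}

```text
clock: 22.07
tool_pos: [536.9, 199.3, 67.3]
orientation: [[0.903, 0.429, 0.001], [0.429, -0.903, 0.0], [0.001, 0.0, -1.0]]
force: [-2.2, -1.1, 8.2]
grip_width: 0.295
```

Emit:
{"method": "move_arm", "body": {"deltas": [[[0,0,-0.01],[0,0,0],30],[[0,0,-0.01],[0,0,0],36],[[0,0,-0.01],[0,0,0],45],[[0,0,-0.01],[0,0,0],60],[[0,0,-0.01],[0,0,0],70],[[0,0,-0.01],[0,0,0],75],[[0,0,-0.01],[0,0,0],75]]}}

```text
clock: 22.65
tool_pos: [536.8, 199.3, 66.8]
orientation: [[0.903, 0.429, -0.0], [0.429, -0.903, 0.0], [-0.0, -0.0, -1.0]]
force: [-0.0, 1.2, 0.2]
grip_width: 0.879
```

```bash
python3 - <<'E'
from h import *
s=telemetry.state();print(s['clock'],s['tool_pos'],s['force'],s['grip_width'])
save('wrist','w21')
E
```

```text
22.65 [536.801 199.295  66.828] [-0.001  1.157  0.182] 0.87851815492524
```

View pics/w21.png

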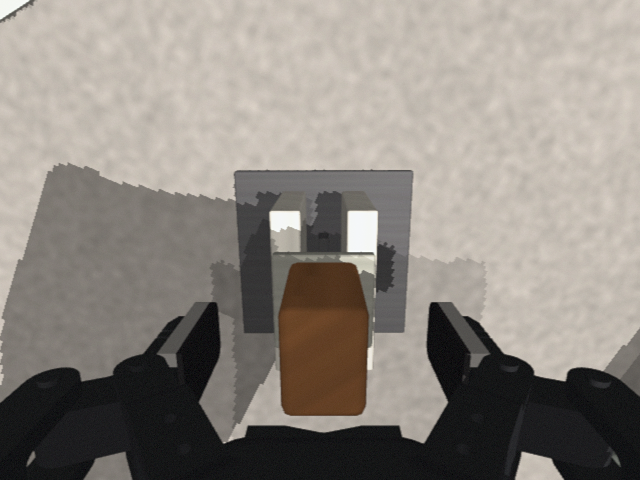

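Key stands free between the open fingers (collar at row ~255, handle columns 280–368, no contact). Rise straight up and check.

Emit:
{"method": "move_arm", "body": {"deltas": [[[0,0,-0.2],[0,0,0],80],[[0,0,-0.7],[0,0,0],80],[[0,0,-1.3],[0,0,0],80],[[0,0,-2.0],[0,0,0],80],[[0,0,-2.7],[0,0,0],80],[[0,0,-3.2],[0,0,0],80],[[-0.5,0,-3.5],[0,0,0],80],[[-1.0,0,-3.5],[0,0,0],80],[[-1.0,0,-3.5],[0,0,0],80],[[-1.0,0,-3.5],[0,0,0],80]]}}

```text
clock: 23.53
tool_pos: [500.4, 182.0, 207.9]
orientation: [[0.903, 0.429, 0.001], [0.429, -0.903, 0.0], [0.001, 0.0, -1.0]]
force: [0.1, -0.1, -0.4]
grip_width: 0.937
```

```bash
python3 - <<'E'
from h import *
s=telemetry.state();print(s['clock'],s['tool_pos'],s['force'],s['grip_width'])
save('wrist','w22'); 
for l in ['key_tip','rack_seat','key_grip']: print(l,[(round(d['score'],2),np.round(d['position'],1).tolist()) for d in vision.mark_of(l,'wrist')[:2]])
save('scene','s22')
for l in ['key_tip','rack_seat','key_grip']: print(l,[(round(d['score'],2),np.round(d['position'],1).tolist()) for d in vision.mark_of(l,'scene')[:2]])
im=cv2.imread('pics/s22.png'); cv2.imwrite('pics/s22c.png',cv2.resize(im[190:320,170:520],None,fx=2.2,fy=2.2,interpolation=cv2.INTER_CUBIC))
E
```

```text
23.5333 [500.395 181.982 207.911] [ 0.111 -0.113 -0.447] 0.9368253892132126
key_tip []
rack_seat []
key_grip [(0.85, [536.2, 201.0, 81.1])]
key_tip []
rack_seat [(0.94, [543.7, 204.2, 3.8])]
key_grip [(0.76, [537.2, 198.0, 84.6])]
```

View pics/w22.png

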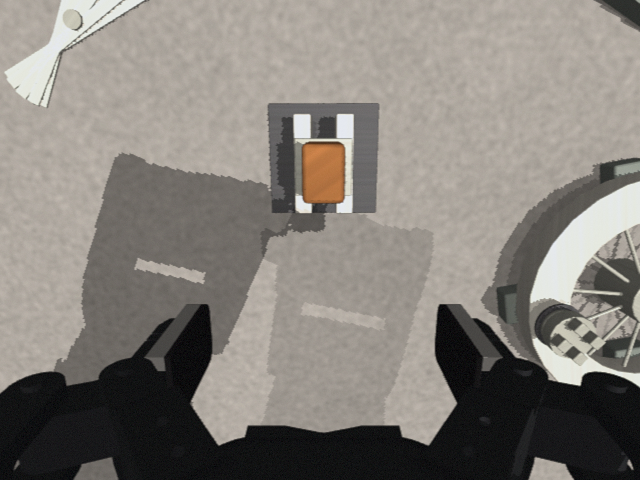

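View pics/s22c.png

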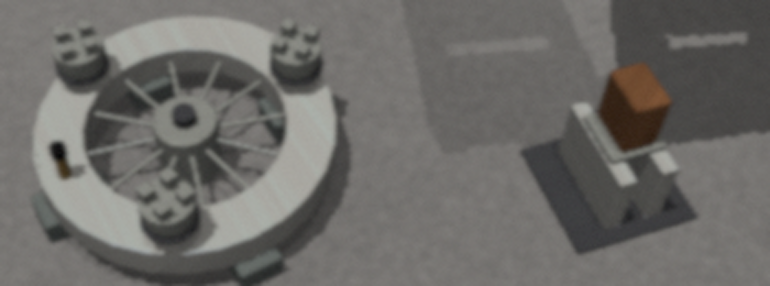

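```bash
python3 - <<'E'
from h import *
print(manip.sign_off()); print(telemetry.state()['clock'])
E
```

```text
the job is handed in; nothing more can be done
None
the job is handed in; nothing more can be done
```

I turned the first nipple one quarter turn clockwise and the second two quarter turns clockwise. I never went to the third nipple. The key is back in its rack and released, and I handed the job in at about 24 s on the clock. `sign_off` gives no verdict.

- **First nipple:** I put the blade straight into the slot using the wrist camera; the first contact read about 5 N. Slot direction measured 27.2° before and 27.0° after, mod 90°. With the blade held in the slot through a 97° turn less about 7° of play, that means a 90° turn.
- **Second nipple:** I inserted the blade the same way at about 2.5 N and turned it 187° without lifting. Slot direction was 76.6° before and 76.3° after, so it turned 180°.
- **Forces:** The largest side force I read while turning was about 7 N. Setting the key back down on the rack read about 8 N.
- **Third nipple:** It looks unchanged in the last scene picture. I did not measure its slots again.
- **Key and robot:** The last wrist and scene pictures show the key upright, its collar on both rails and the fingers well clear. The wrist force was near zero.

**Disagreements and gaps:**
- The wrist camera's calibration changed by 1–2 mm between calls, so I did the final alignment by comparing blade and slot in the same picture.
- The scene network put the rack seat about 6–9 mm from the key handle, which is within the 20 mm allowed.
- `key_tip` was hidden in the last pictures, so I could not measure its height directly. I judged it from the tool being at the same height as when I first gripped the key (67.3 mm against 67.2 mm).

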